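# Take the coffee-corner pile apart and set each thing on its place

### The job

Take the pile on the counter apart from the top down, carrying each thing straight to its own place and standing it there upright: first the salt shaker into the middle of the empty place of the cruet tray beside the pepper, then the wooden pot onto the middle of the square coaster, then the piled cup, still mouth-down, onto the cup that stands alone, rim squarely on rim, and last the tea canister onto the middle of the round cork trivet. Set things down rather than dropping them, leave the lone cup standing where it is, and do not disturb the soap bottle or the jar.

Things in the scene. Friction and masses are not known exactly. Their poses are not given: they have to be found in the camera images.
- shaker: Salt shaker: plain steel cylinder, 28 mm in diameter, with a stepped aluminium top with three small holes; straight side 34 mm high, 43 mm in all. At the start it is the top of the pile. Origin: centre of its underside, z up. About 60 g.
- pot: Small wooden salt pot: dark wood cylinder with a flat fixed lid (thin pale groove near the top), 42 mm in diameter, 36 mm high. At the start second from the top, under the shaker. Origin: centre of its underside, z up. About 70 g.
- cup: Piled cup: handleless white ceramic espresso cup, mouth DOWN in the pile and to stay mouth-down; rim (below) 58 mm in outer diameter, closed base (above) 52 mm, 50 mm high, straight sloping side, wall 5 mm. At the start third from the top, under the pot, standing on the canister. Origin: centre of the mouth in the plane of the rim, i.e. at its lower end; z up. About 140 g.
- canister: Tea canister: plain steel cylinder with flat closed lid (fixed), 70 mm in diameter, 62 mm high (a 2 mm groove 48 mm up). At the start it is the bottom of the pile and stands on the counter (z = 0). Origin: centre of its underside, z up. About 300 g.
- tray: Place for the salt shaker: low wooden tray, fixed, 122 x 64 mm outside, with two square places 56 mm inside. One holds the pepper shaker (dark wood, 32 mm in diameter, top 45 mm above the counter, fixed); the other is empty. Origin: at counter height under the centre of the EMPTY place; the pepper is 59 mm along the tray's -x. Floor 5 mm, rims 9 mm above the origin.
- coaster: Place for the wooden pot: square pale wooden coaster 85 by 85 mm, 8 mm thick, flat, fixed to the counter. Origin: centre of its underside at counter height; top 8 mm above.
- lone_cup: Place for the piled cup: a cup of the same size and make as the piled one, loose, standing alone on the counter mouth UP: base 52 mm, rim (above) 58 mm outer diameter, wall 5 mm, 50 mm high, about 160 g. Origin: centre of its base at counter height; its rim lies 50 mm above.
- trivet: Place for the canister: round cork trivet 110 mm in diameter, 8 mm thick, flat, fixed to the counter. Origin: centre of its underside at counter height; top 8 mm above.
- soap: Bystander, not to be disturbed: white plastic dish-soap bottle, loose, 64 mm in diameter, 190 mm high at the edge of the work. Origin: centre of its underside.
- jar: Bystander, not to be disturbed: amber glass storage jar with steel lid, loose, 76 mm in diameter, 120 mm high at the edge of the work. Origin: centre of its underside.

How it is judged:
By the outcome, as a careful person would: the job done as asked, in the order asked, and still so for the second after the job is handed in, with the robot touching nothing.
It also fails if it takes over 146 s, if anything falls off the work surface, if the arm or the gripper's body presses on something with over 40 N, if the wrist force passes 120 N, or if a joint passes its speed limit or range.

### The arm

A 7-joint arm with a two-finger parallel gripper is mounted at the origin on the work surface. World frame = base frame: x ahead of the robot, y to its left, z up, the work surface at z = 0. Lengths are in mm, angles in rad, forces in N, time in s.
With the tool pointing down it reaches from about 400 to 875 mm from the base axis. Payload 4.4 kg.
Tool frame: the origin (TCP) lies on the centre line of the jaws, within the pads' length; the fingertips stand 22 mm ahead of it and the grasp point (between the pads) lies 3 mm ahead of it; z points along the fingers, y is the direction in which the jaws open and shut (so a half turn about z gives the same grasp; the last joint's range is limited). The gripper opens to 85 mm and grips with 20 to 120 N. Pads are 22 mm wide; open, the fingers measure 114 mm over their backs; the gripper's body (76 mm by 85 mm) begins 54 mm behind the grasp point. The pads swing forward as they close: fully open they stand 13 mm farther back than shut.
Start: joints at [1.145, 0.628, 0.038, 1.517, -0.027, 0.996, -0.02], TCP at [228.884, -608.383, 253.313] pointing down, gripper open.
Joint ranges: [-3.06, 3.06], [-0.37, 2.12], [-1.25, 1.32], [0.18, 2.47], [-1.1, 4.24], [0.23, 1.98], [-2.94, 2.94]. Speed limits (rad/s): [2.57, 2.57, 3.14, 3.14, 3.14, 3.14, 3.14].

### API

Orientations are given as [roll, pitch, yaw] about the fixed x, y, z axes, in that order (R = Rz(yaw) Ry(pitch) Rx(roll)).
In Python, from cell import ctrl gives the robot as it stands. The module is installed in compiled form; this text tells all that it offers.
- The arm moves only by the tool step_arm, never from a script. Its argument "commands" is a list of rows, each a list of 7 numbers: the shift along the tool's x, y, z in mm, then the turn, a rotation vector about the tool's x, y, z in degrees, then the closure in counts, from 0 (fully open) to 255 (shut). A call has 1 to 8 rows; each row is the pose to reach, as a shift and turn from the pose commanded when the call began, along the tool's axes at that moment; what a row does not reach only later rows make up. A row lasts 1/10 s, in which the tool goes at most 50 mm and 8.59 degrees, less where a joint would pass 70% of its speed; a pose out of reach is approached as far as the arm can. A call with a gripper value outside its range is refused whole. The fingers move at their own pace and stop on an object; the grip force is fixed at half the most. Time passes only in rows, so rows that repeat a pose let the fingers close. It gives the time, the measured TCP pose, the force and the opening at its end, in the units of the state.
- ctrl.read_state(): the state, without advancing time (a new reading comes with each control period).
- ctrl.get_image(name): name is "side" or "top"; returns the picture (480x640x3 uint8, red, green, blue); there is no depth.
- ctrl.camera_info(name): a dict with "vertical_fov" (degrees; the focal length in pixels is half the picture's height over the tangent of half this angle, whatever the lens; pixels are square), "cx", "cy" (the principal point, pixels), "dist_coeffs" ([k1, k2, p1, p2, k3] as OpenCV has them; the pictures are not rectified), "rvec" (rotation vector, rad) and "tvec" (3), from world to camera coordinates, as OpenCV has them. Camera axes: x right, y down, z forward; pixel columns grow to the right and rows downward; lengths in mm; the calibration is good to about 2 mm. A picture is of the moment at which its call begins. camera_info takes no time and is no camera call.
- ctrl.finish_job(): hands the job in, once; it reports no verdict.
Trained networks look in the newest picture that a camera, given by its name, has taken for a name from the list of things; names that differ only in an ending like _2 or _b are one class to them, and where a whole thing is asked for, a point or a joint stands for the part that bears it (a point fixed in the world has none). Each returns a list of dicts, best first, with "p" (0 to 1); they miss things now and then, are a little off and sometimes report something else, mostly with a low value. They report only what shows in the picture. A call takes as long as a camera call.
- ctrl.spot_in(thing, camera): "point" ([row, column] as shares, 0 to 1, of the picture: columns of its width, rows of its height, amid what is visible of it).
The state is a dict: "clock": time; "qpos": joint angles; "qd": joint speeds; "tau": joint torques, N m; "eef_pos": TCP position; "tool_rot": TCP orientation; "force": force on the tool from outside, world axes, zero at the start; "torque": the same for the moment, N m; "width": finger opening in mm.
Only numpy, scipy, OpenCV 4.12 (cv2) and the standard library are available. Lean on these libraries where they do the work, as an engineer would, in place of code of your own. Each camera call takes 0.05 s, during which the arm holds its last target. There are 200 camera calls.

## Working session

There is one attempt and no reset: what is moved stays moved. The work goes in short steps, Python scripts to look and compute and a tool call to move; the robot and the scene stay as the last step left them, time stands still between calls to the robot, and variables do not carry over. Pictures are saved under pics/ and viewed, and the job is handed in when it is done.

Besides the shell and the picture viewer there is one more tool, called after "Request:" by a JSON object that holds its "method" and its "body", one argument or row to a line. step_arm: Moves the arm, as the interface text tells. Its arguments: {"type":"object","properties":{"commands":{"type":"array"}},"required":["commands"]}

```bash
mkdir -p pics; cat > h.py <<'E'
import numpy as np, cv2
from cell import ctrl
def cam(n):
    c=ctrl.camera_info(n); f=240/np.tan(np.radians(c["vertical_fov"])/2)
    K=np.array([[f,0,c["cx"]],[0,f,c["cy"]],[0,0,1]]); return K,np.array(c["dist_coeffs"],float),np.array(c["rvec"],float),np.array(c["tvec"],float)
def pix2w(n,u,v,z):
    K,d,r,t=cam(n); p=cv2.undistortPoints(np.array([[[u,v]]],float),K,d)[0,0]
    R=cv2.Rodrigues(r)[0]; C=-R.T@t; ray=R.T@np.array([p[0],p[1],1]); return C+ray*(z-C[2])/ray[2]
def w2pix(n,P):
    K,d,r,t=cam(n); return cv2.projectPoints(np.array(P,float).reshape(-1,3),r,t,K,d)[0][:,0]
def snap(n,name):
    im=ctrl.get_image(n); cv2.imwrite(f"pics/{name}.png",im[:,:,::-1]); return im
E
python3 - <<'E'
from h import *
np.set_printoptions(precision=1,suppress=True)
for n in("top","side"):
    snap(n,n+"0"); K,d,r,t=cam(n); R=cv2.Rodrigues(r)[0]; print(n,K[0,0],d,-R.T@t); print(R)
    for th in "shaker pot cup canister tray coaster lone_cup trivet soap jar".split():
        print(th,[(round(o["point"][1]*640),round(o["point"][0]*480),round(o["p"],2)) for o in ctrl.spot_in(th,n)[:3]])
s=ctrl.read_state(); print(s)
E
```

```text
top 497.14052471751125 [0. 0. 0. 0. 0.] [ 416.8   15.3 1172.5]
[[ 0.  -1.   0. ]
 [-1.  -0.  -0.1]
 [ 0.1 -0.  -1. ]]
shaker [(189, 282, 0.45)]
pot [(197, 280, 0.73)]
cup [(201, 280, 0.73)]
canister [(216, 274, 0.62)]
tray [(323, 293, 0.98)]
coaster [(258, 199, 0.71)]
lone_cup [(391, 193, 0.55)]
trivet [(434, 273, 0.9)]
soap [(149, 188, 0.59)]
jar [(494, 211, 0.58)]
side 621.7314654012508 [-0.2  0.   0.   0.   0. ] [ -67.1 -895.7  834.5]
[[ 0.8 -0.6  0. ]
 [-0.3 -0.5 -0.8]
 [ 0.5  0.7 -0.6]]
shaker [(231, 175, 0.77)]
pot [(231, 192, 0.63)]
cup [(238, 231, 0.66), (235, 211, 0.64)]
canister [(242, 233, 0.73)]
tray [(281, 299, 0.81)]
coaster [(333, 236, 0.57)]
lone_cup []
trivet []
soap [(284, 172, 0.74)]
jar [(484, 354, 0.7)]
{'clock': 1.1, 'qpos': array([ 1.1,  0.6,  0. ,  1.5, -0. ,  1. , -0. ]), 'qd': array([ 0.,  0.,  0.,  0.,  0., -0., -0.]), 'tau': array([ -0. , -56.3,   1.2, -19.4,   0. ,   0. ,  -0. ]), 'eef_pos': array([ 228.9, -608.4,  253.3]), 'tool_rot': array([ 3.1, -0. ,  0.4]), 'force': array([-0.1,  0.4,  0.3]), 'torque': array([0., 0., 0.]), 'width': 85.39307198855155}
```

View pics/top0.png

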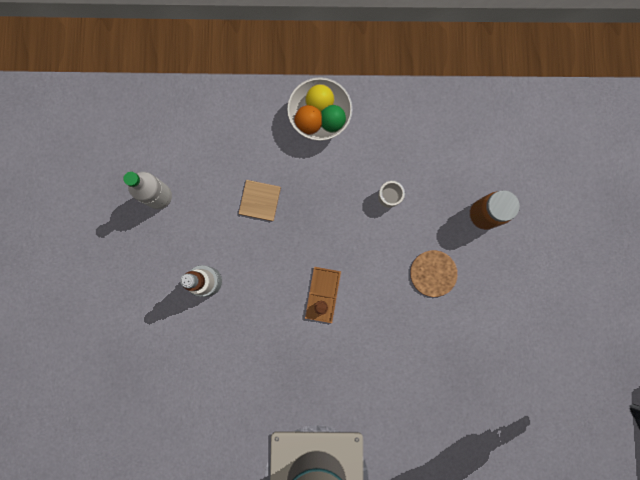

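View pics/side0.png

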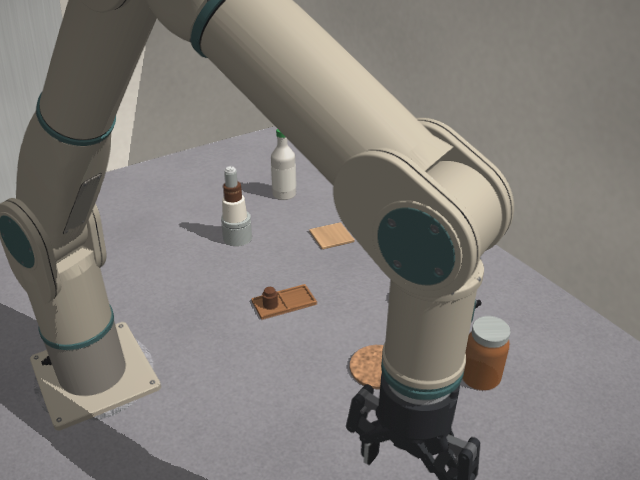

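The top view shows the pile near (190–205, 282), coaster (259,200), lone cup (391,194), trivet (434,274) and tray (323,295) with its pepper at the lower end. The side view confirms it. I'll enlarge the crops to get exact pixels.

```bash
python3 - <<'E'
from h import *
im=cv2.imread("pics/top0.png")
def crop(x,y,w=50,h=50,s=8): return cv2.resize(im[y-h//2:y+h//2,x-w//2:x+w//2],None,fx=s,fy=s,interpolation=cv2.INTER_CUBIC)
a=np.hstack([crop(200,281,s=5,w=50,h=60),crop(260,200,s=5,w=50,h=60),crop(323,295,s=5,w=50,h=60)])
b=np.hstack([crop(391,194,s=5,w=50,h=60),crop(434,274,s=5,w=50,h=60),crop(150,188,s=5,w=50,h=60)])
cv2.imwrite("pics/crops.png",np.vstack([a,b]))
s=cv2.imread("pics/side0.png"); cv2.imwrite("pics/sc.png",cv2.resize(s[150:260,190:290],None,fx=5,fy=5,interpolation=cv2.INTER_CUBIC))
E
```

```text
(no output)
```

View pics/crops.png

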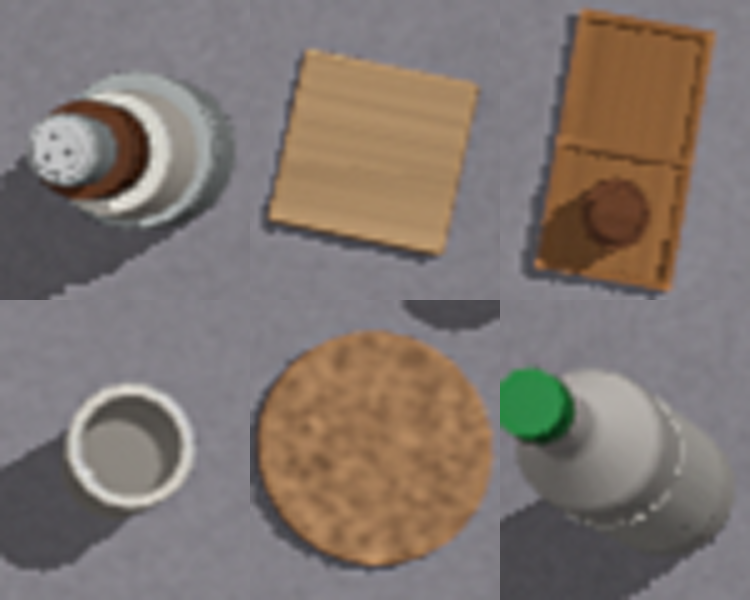

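View pics/sc.png

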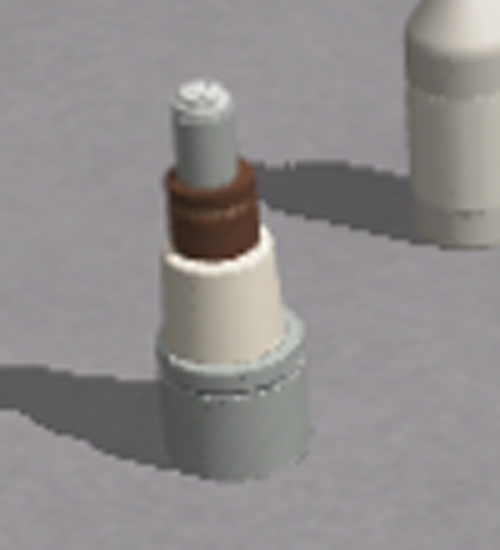

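```bash
cat > m.py <<'E'
from h import *
np.set_printoptions(precision=1,suppress=True)
def c(x,y,ox,oy): return (x+.5)/5-.5+ox,(y+.5)/5-.5+oy
def W(x,y,ox,oy,z): return pix2w("top",*c(x,y,ox,oy),z)
E
python3 - <<'E'
from m import *
for n,x,y,z in (("shaker",60,149,191),("pot",99,149,148),("cup",109,151,112),("can",136,150,62)): print(n,W(x,y,175,251,z))
P=[W(x,y,235,170,8) for x,y in((55,50),(228,88),(190,254),(20,220))]; print("coaster",np.mean(P,0),[np.linalg.norm(P[i]-P[i-1]) for i in range(4)],np.degrees(np.arctan2(*(P[0]-P[3])[[1,0]])))
P=[W(x,y,298,265,9) for x,y in((82,10),(214,33),(168,290),(36,265))]; m=np.mean(P,0);e=(P[0]+P[1]-P[2]-P[3]);e/=np.linalg.norm(e)
print("tray",m,[np.linalg.norm(P[i]-P[i-1]) for i in range(4)],"empty",m+29.5*e,"axis",np.degrees(np.arctan2(e[1],e[0])),"pep",W(117,212,298,265,45),"exp",m-29.5*e)
print("lone",W(130.5,145,366,164,50),"triv",W(125.5,147.5,409,244,8))
print("soap cap",W(33,105,125,158,190))
# side checks
S=lambda x,y,z: pix2w("side",(x+.5)/5-.5+190,(y+.5)/5-.5+150,z)
print("side shaker top",S(203,97,191), "can bottom front", S(237,478,0))
s=ctrl.read_state(); print(s["qpos"],s["tool_rot"],s["clock"])
for z in (34,62,112,148,191): print(z,w2pix("side",[[480,240,z]]))
E
```

```text
shaker [438.6 261.3 191. ]
pot [439.7 256.2 148. ]
cup [439.7 260.3 112. ]
can [441.3 259.9  62. ]
coaster [634.1 142.    8. ] [np.float64(83.50198522893825), np.float64(84.69721380682702), np.float64(81.78893083288409), np.float64(82.2430411941794)] -10.081041443805145
tray [413.1 -10.    9. ] [np.float64(119.72549379701557), np.float64(62.615542943997305), np.float64(120.512019773523), np.float64(62.03905229136968)] empty [442.1 -15.    9. ] axis -9.879319413304945 pep [384.9  -5.8  45. ] exp [384.   -4.9   9. ]
lone [ 646.6 -166.1   50. ] triv [ 464.8 -269.2    8. ]
soap cap [641.5 380.2 190. ]
side shaker top [437.7 257.2 191. ] can bottom front [427.4 234.4   0. ]
[ 1.1  0.6  0.   1.5 -0.   1.  -0. ] [ 3.1 -0.   0.4] 1.1
34 [[254.5 225.6]]
62 [[253.7 215.6]]
112 [[252.4 197.3]]
148 [[251.5 183.7]]
191 [[250.3 167.1]]
```

```bash
cat >> m.py <<'E'
from scipy.spatial.transform import Rotation as Ro
def D(yaw): return Ro.from_euler("xyz",[np.pi,0,np.radians(yaw)])
def plan(wps,start=None,legs=True):
    "tool-frame shift/turn for each waypoint, relative to the pose at the previous one (one call per leg)"
    s=ctrl.read_state(); p=np.array(s["eef_pos"]);R=Ro.from_euler("xyz",s["tool_rot"])
    print("now",p,np.degrees(s["tool_rot"]),"t",s["clock"],"w",s["width"],"F",s["force"])
    for x,y,z,yw in wps:
        q=np.array([x,y,z]);T=D(yw)
        print((x,y,z,yw),"shift",R.inv().apply(q-p),"turn",np.degrees((R.inv()*T).as_rotvec()),"d",np.linalg.norm(q-p)); p,R=q,T
E
python3 - <<'E'
from m import *
plan([(450,-350,300,80),(520,-50,300,150),(438.5,260,300,170),(438.5,260,178,170)])
E
```

```text
now [ 228.9 -608.4  253.3] [180.   -0.   20.6] t 1.1 w 85.39307198855155 F [-0.1  0.4  0.3]
(450, -350, 300, 80) shift [ 298.  -164.   -46.7] turn [  0.   -0.  -59.4] d 343.3004383777494
(520, -50, 300, 150) shift [307.6  16.8   0. ] turn [ -0.   0. -70.] d 308.05843601498725
(438.5, 260, 300, 170) shift [225.6 227.7   0. ] turn [  0.   0. -20.] d 320.5343195353658
(438.5, 260, 178, 170) shift [ -0.  -0. 122.] turn [0. 0. 0.] d 122.0
```

Request:
{"method": "step_arm", "body": {
  "commands": [
    [298,-164,-46.7,0,0,-59.4,0],
    [298,-164,-46.7,0,0,-59.4,0],
    [298,-164,-46.7,0,0,-59.4,0],
    [298,-164,-46.7,0,0,-59.4,0],
    [298,-164,-46.7,0,0,-59.4,0],
    [298,-164,-46.7,0,0,-59.4,0],
    [298,-164,-46.7,0,0,-59.4,0],
    [298,-164,-46.7,0,0,-59.4,0]
  ]
}}

```text
clock: 1.9
eef_pos: [455.9, -343.3, 301.5]
tool_rot: [3.136, -0.004, 1.41]
force: [0.4, -0.3, 0.0]
width: 85.4
```

```bash
python3 - <<'E'
from m import *
plan([(520,-50,300,150),(438.5,260,300,170),(438.5,260,178,170)])
E
```

```text
now [ 455.9 -343.3  301.5] [179.7  -0.2  80.8] t 1.9 w 85.37634318516243 F [ 0.4 -0.3  0. ]
(520, -50, 300, 150) shift [299.8  16.3   2.6] turn [  0.4  -0.  -69.2] d 300.20882981356567
(438.5, 260, 300, 170) shift [225.6 227.7   0. ] turn [  0.   0. -20.] d 320.5343195353658
(438.5, 260, 178, 170) shift [ -0.  -0. 122.] turn [0. 0. 0.] d 122.0
```

Request:
{"method": "step_arm", "body": {
  "commands": [
    [307.6,16.8,0,0,0,-70,0],
    [307.6,16.8,0,0,0,-70,0],
    [307.6,16.8,0,0,0,-70,0],
    [307.6,16.8,0,0,0,-70,0],
    [307.6,16.8,0,0,0,-70,0],
    [307.6,16.8,0,0,0,-70,0],
    [307.6,16.8,0,0,0,-70,0],
    [307.6,16.8,0,0,0,-70,0]
  ]
}}

```text
clock: 2.7
eef_pos: [520.4, -47.2, 300.3]
tool_rot: [3.14, 0.0, 2.607]
force: [-0.3, -0.3, -0.2]
width: 85.3
```

```bash
python3 - <<'E'
from m import *
plan([(438.5,260,300,170),(438.5,260,178,170)])
E
```

```text
now [520.4 -47.2 300.3] [179.9   0.  149.4] t 2.7 w 85.33257470683824 F [-0.3 -0.3 -0.2]
(438.5, 260, 300, 170) shift [227.  222.6   0.5] turn [  0.1   0.  -20.6] d 317.9103088189833
(438.5, 260, 178, 170) shift [ -0.  -0. 122.] turn [0. 0. 0.] d 122.0
```

Request:
{"method": "step_arm", "body": {
  "commands": [
    [227,222.6,0,0,0,-21,0],
    [227,222.6,0,0,0,-21,0],
    [227,222.6,0,0,0,-21,0],
    [227,222.6,0,0,0,-21,0],
    [227,222.6,0,0,0,-21,0],
    [227,222.6,0,0,0,-21,0],
    [227,222.6,0,0,0,-21,0],
    [227,222.6,0,0,0,-21,0]
  ]
}}

```text
clock: 3.5
eef_pos: [440.1, 261.4, 300.4]
tool_rot: [3.139, -0.0, 2.968]
force: [-0.0, -0.8, -1.2]
width: 85.6
```

Request:
{"method": "step_arm", "body": {
  "commands": [
    [0,0,0,0,0,0,0],
    [0,0,0,0,0,0,0],
    [0,0,0,0,0,0,0]
  ]
}}

```text
clock: 3.8
eef_pos: [442.0, 256.3, 299.8]
tool_rot: [-3.141, 0.0, 2.96]
force: [-1.0, -0.2, 0.2]
width: 85.5
```

```bash
python3 - <<'E'
from m import *
snap("top","t1"); snap("side","s1")
plan([(438.5,259.5,300,170),(438.5,259.5,230,170),(438.5,260,178,170)])
E
```

```text
now [441.8 256.9 300. ] [-180.     0.   169.6] t 3.9 w 85.435108367523 F [ 0.5  0.2 -0.2]
(438.5, 259.5, 300, 170) shift [ 3.8  2.  -0. ] turn [-0.   0.  -0.4] d 4.248155557582704
(438.5, 259.5, 230, 170) shift [-0. -0. 70.] turn [0. 0. 0.] d 70.0
(438.5, 260, 178, 170) shift [ 0.1  0.5 52. ] turn [0. 0. 0.] d 52.002403790594144
```

View pics/s1.png

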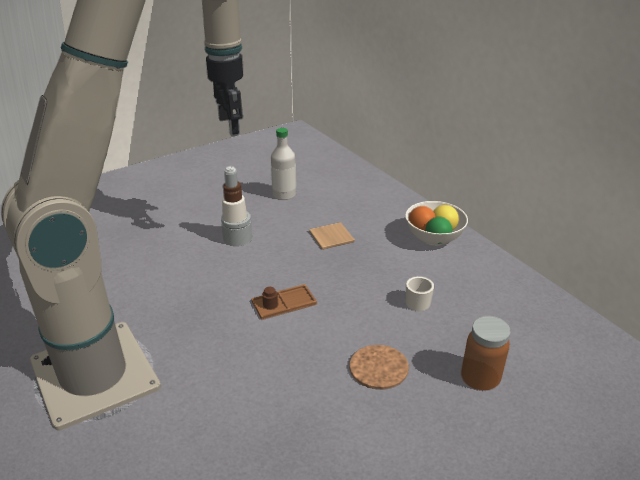

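View pics/t1.png

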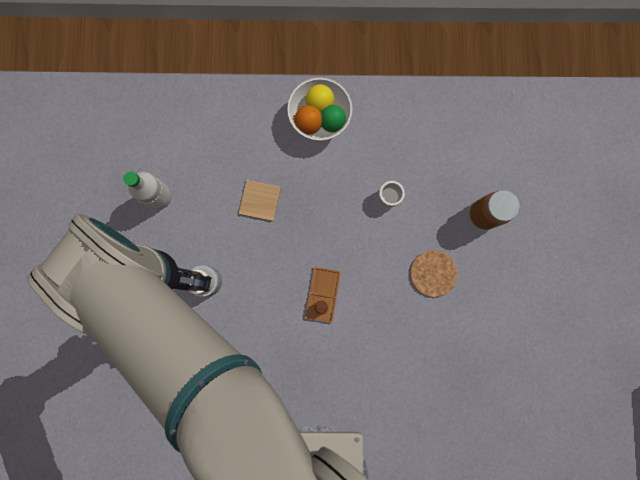

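The side view shows the gripper above the pile and clear of everything: shaker (231,172), lone cup (419,290), trivet (380,366), coaster (332,236). Descending.

Request:
{"method": "step_arm", "body": {
  "commands": [
    [3.7,2,25,0,0,0,0],
    [3.7,2,50,0,0,0,0],
    [3.7,2,65,0,0,0,0],
    [3.7,2,70,0,0,0,0],
    [3.7,2,70,0,0,0,0],
    [3.7,2,70,0,0,0,0]
  ]
}}

```text
clock: 4.5
eef_pos: [438.5, 261.0, 230.8]
tool_rot: [3.141, 0.001, 2.963]
force: [-0.2, -0.5, 0.2]
width: 85.5
```

```bash
python3 - <<'E'
from m import *
a=snap("top","t2"); b=snap("side","s2")
f=lambda i,x,y,s=5:cv2.resize(i[y-40:y+40,x-40:x+40],None,fx=s,fy=s,interpolation=cv2.INTER_CUBIC)
cv2.imwrite("pics/c2.png",np.hstack([f(a,195,280),f(b,235,175)])[:,:,::-1])
plan([(438.5,259.5,178,170)])
print("side:","lone",pix2w("side",419.5,285.5,50),"triv",pix2w("side",379.5,366,8),"coaster",pix2w("side",331.8,235.7,8))
print("proj tcp tip", w2pix("side",[[438.5,259.5,217]]),w2pix("top",[[438.5,259.5,217]]))
E
```

```text
now [438.5 261.  230.9] [179.9   0.1 169.8] t 4.6 w 85.09141601694911 F [0.4 0.8 0.2]
(438.5, 259.5, 178, 170) shift [-0.2 -1.6 52.9] turn [ 0.1  0.1 -0.2] d 52.954489793643354
side: lone [ 643.9 -169.8   50. ] triv [ 463.5 -274.4    8. ] coaster [632.1 134.3   8. ]
proj tcp tip [[229.2 158.2]] [[184.2 280.1]]
```

View pics/c2.png

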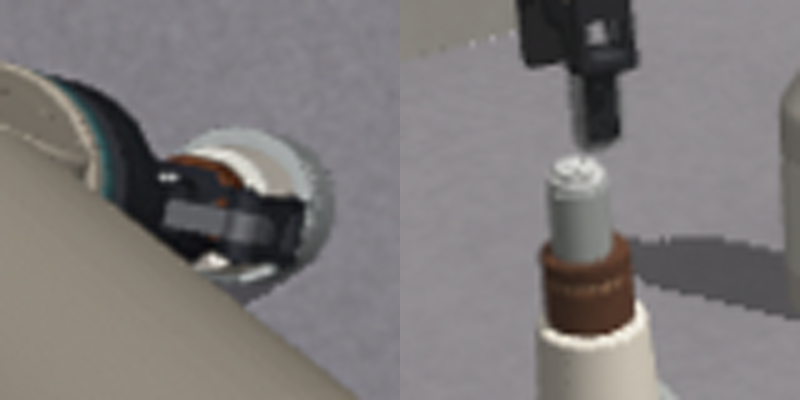

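```bash
python3 - <<'E'
from m import *
s=ctrl.read_state();p=np.array(s["eef_pos"]);R=Ro.from_euler("xyz",s["tool_rot"])
out=[]
for n,x0,y0 in(("top",155,240),("side",195,135)):
    im=cv2.imread(f"pics/{n[0]}2.png")[y0:y0+80,x0:x0+80]; im=cv2.resize(im,None,fx=5,fy=5,interpolation=cv2.INTER_CUBIC)
    for sy in(1,-1):
        pts=[[-11,sy*42.5,9],[11,sy*42.5,9],[11,sy*57,9],[-11,sy*57,9]]
        P=w2pix(n,R.apply(pts)+p); P=((P-[x0,y0]+.5)*5-.5).astype(np.int32); cv2.polylines(im,[P],True,(0,255,0) if sy==1 else (0,0,255),1)
    out.append(im)
cv2.imwrite("pics/ov2.png",np.hstack(out))
E
```

```text
(no output)
```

View pics/ov2.png

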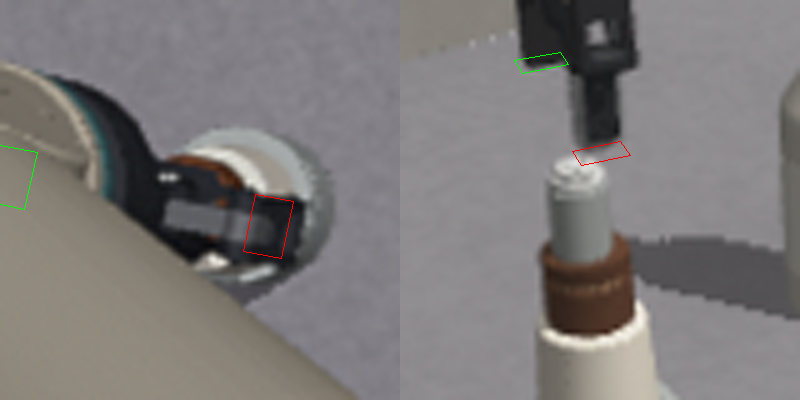

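Request:
{"method": "step_arm", "body": {
  "commands": [
    [0,0,20,0,0,0,0],
    [0,0,40,0,0,0,0],
    [0,0,50,0,0,0,50],
    [0,0,52.5,0,0,0,100],
    [0,0,52.5,0,0,0,120],
    [0,0,52.5,0,0,0,130],
    [0,0,52.5,0,0,0,130],
    [0,0,52.5,0,0,0,130]
  ]
}}

```text
clock: 5.4
eef_pos: [438.3, 260.9, 178.1]
tool_rot: [3.141, 0.001, 2.963]
force: [-0.4, 0.4, -0.1]
width: 41.7
```

```bash
python3 - <<'E'
from m import *
a=snap("top","t3"); b=snap("side","s3")
f=lambda i,x,y,s=5:cv2.resize(i[y-40:y+40,x-40:x+40],None,fx=s,fy=s,interpolation=cv2.INTER_CUBIC)
cv2.imwrite("pics/c3.png",np.hstack([f(a,195,280),f(b,235,175)])[:,:,::-1])
plan([(438.5,259.5,178,170)])
E
```

```text
now [438.1 260.8 177.9] [180.    0.  169.8] t 5.5 w 41.86813014105328 F [-0.5 -0.6 -1.1]
(438.5, 259.5, 178, 170) shift [-0.6 -1.2 -0.1] turn [ 0.   0.  -0.2] d 1.3637813370239196
```

View pics/c3.png

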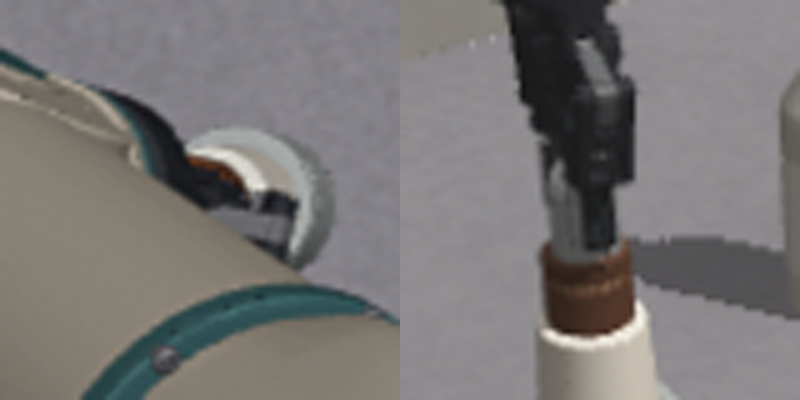

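Request:
{"method": "step_arm", "body": {
  "commands": [
    [0,0,0,0,0,0,142],
    [0,0,0,0,0,0,146],
    [0,0,0,0,0,0,148],
    [0,0,0,0,0,0,150],
    [0,0,0,0,0,0,150]
  ]
}}

```text
clock: 6.0
eef_pos: [438.0, 260.7, 177.5]
tool_rot: [-3.142, 0.0, 2.963]
force: [-0.6, -0.2, -0.7]
width: 34.8
```

Request:
{"method": "step_arm", "body": {
  "commands": [
    [0,0,0,0,0,0,154],
    [0,0,0,0,0,0,158],
    [0,0,0,0,0,0,160]
  ]
}}

```text
clock: 6.3
eef_pos: [438.0, 260.7, 177.5]
tool_rot: [3.142, 0.0, 2.963]
force: [-1.0, 0.0, 0.6]
width: 31.7
```

Request:
{"method": "step_arm", "body": {
  "commands": [
    [0,0,0,0,0,0,162],
    [0,0,0,0,0,0,164],
    [0,0,0,0,0,0,166]
  ]
}}

```text
clock: 6.6
eef_pos: [438.0, 260.7, 177.5]
tool_rot: [-3.142, 0.0, 2.963]
force: [-0.0, 0.2, 1.2]
width: 30.1
```

Request:
{"method": "step_arm", "body": {
  "commands": [
    [0,0,0,0,0,0,168],
    [0,0,0,0,0,0,170],
    [0,0,0,0,0,0,172]
  ]
}}

```text
clock: 6.9
eef_pos: [438.0, 260.9, 177.6]
tool_rot: [3.141, 0.0, 2.963]
force: [0.0, 0.2, 0.1]
width: 27.7
```

```bash
python3 - <<'E'
from m import *
b=snap("side","s4")
f=lambda i,x,y,s=5:cv2.resize(i[y-40:y+40,x-40:x+40],None,fx=s,fy=s,interpolation=cv2.INTER_CUBIC)
cv2.imwrite("pics/c4.png",f(b,235,175)[:,:,::-1])
plan([])
E
```

```text
now [438.1 260.8 177.6] [180.    0.  169.8] t 6.95 w 27.64686176378658 F [ 0.9 -0.3 -0. ]
```

View pics/c4.png

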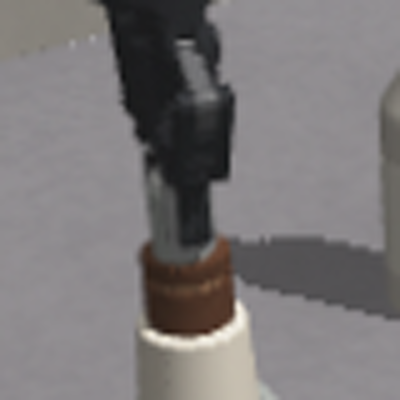

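Request:
{"method": "step_arm", "body": {
  "commands": [
    [0,0,0,0,0,0,200],
    [0,0,0,0,0,0,200],
    [0,0,-10,0,0,0,200],
    [0,0,-25,0,0,0,200],
    [0,0,-45,0,0,0,200],
    [0,0,-65,0,0,0,200],
    [0,0,-80,0,0,0,200],
    [0,0,-80,0,0,0,200]
  ]
}}

```text
clock: 7.75
eef_pos: [438.8, 261.5, 259.6]
tool_rot: [3.139, 0.003, 2.963]
force: [0.4, 1.3, -0.7]
width: 26.6
```

```bash
python3 - <<'E'
from m import *
a=snap("top","t5"); b=snap("side","s5")
f=lambda i,x,y,s=5:cv2.resize(i[y-40:y+40,x-40:x+40],None,fx=s,fy=s,interpolation=cv2.INTER_CUBIC)
cv2.imwrite("pics/c5.png",np.hstack([f(a,195,280),f(b,235,165)])[:,:,::-1])
plan([(441.5,-15.5,258,170),(441.5,-15.5,80,170),(441.5,-15.5,35,170)])
E
```

```text
now [437.9 260.4 257.5] [-180.     0.   169.7] t 7.85 w 26.170940827609506 F [ 0.2  0.4 -0.6]
(441.5, -15.5, 258, 170) shift [ -52.6 -270.8   -0.4] turn [-0.   0.  -0.3] d 275.88343759050673
(441.5, -15.5, 80, 170) shift [ -0.  -0. 178.] turn [0. 0. 0.] d 178.0
(441.5, -15.5, 35, 170) shift [-0. -0. 45.] turn [0. 0. 0.] d 45.0
```

View pics/c5.png

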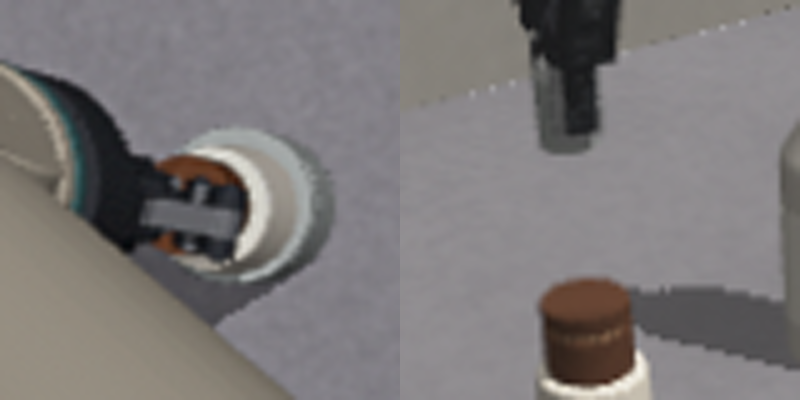

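The shaker is lifted straight, and the pot is undisturbed. Moving over the tray.

Request:
{"method": "step_arm", "body": {
  "commands": [
    [-3,-15,0,0,0,0,200],
    [-10,-50,0,0,0,0,200],
    [-19,-95,0,0,0,0,200],
    [-27,-140,0,0,0,0,200],
    [-36,-185,0,0,0,0,200],
    [-45,-230,0,0,0,0,200],
    [-50,-258,0,0,0,0,200],
    [-52.6,-270.8,0,0,0,0,200]
  ]
}}

```text
clock: 8.65
eef_pos: [440.5, -18.5, 256.4]
tool_rot: [-3.14, -0.003, 2.958]
force: [-0.5, 0.2, -0.5]
width: 26.3
```

Request:
{"method": "step_arm", "body": {
  "commands": [
    [0,0,20,0,0,0,200],
    [0,0,55,0,0,0,200],
    [0,0,90,0,0,0,200],
    [0,0,125,0,0,0,200],
    [0,0,150,0,0,0,200],
    [0,0,160,0,0,0,200],
    [0,0,160,0,0,0,200],
    [0,0,160,0,0,0,200]
  ]
}}

```text
clock: 9.45
eef_pos: [442.1, -14.4, 98.1]
tool_rot: [3.141, 0.001, 2.964]
force: [0.3, -0.7, 0.2]
width: 26.1
```

```bash
python3 - <<'E'
from m import *
a=snap("top","t6"); b=snap("side","s6")
f=lambda i,x,y,s=5:cv2.resize(i[y-40:y+40,x-40:x+40],None,fx=s,fy=s,interpolation=cv2.INTER_CUBIC)
cv2.imwrite("pics/c6.png",np.hstack([f(a,323,290),f(b,290,280)])[:,:,::-1])
plan([(441.5,-15.5,60,170),(441.5,-15.5,35,170)])
E
```

```text
now [442.5 -14.8  98.6] [180.    0.1 169.8] t 9.55 w 26.23948859626222 F [-0.4  0.2 -0.6]
(441.5, -15.5, 60, 170) shift [ 1.  -0.9 38.6] turn [ 0.   0.1 -0.2] d 38.60840587292506
(441.5, -15.5, 35, 170) shift [-0. -0. 25.] turn [0. 0. 0.] d 25.0
```

View pics/c6.png

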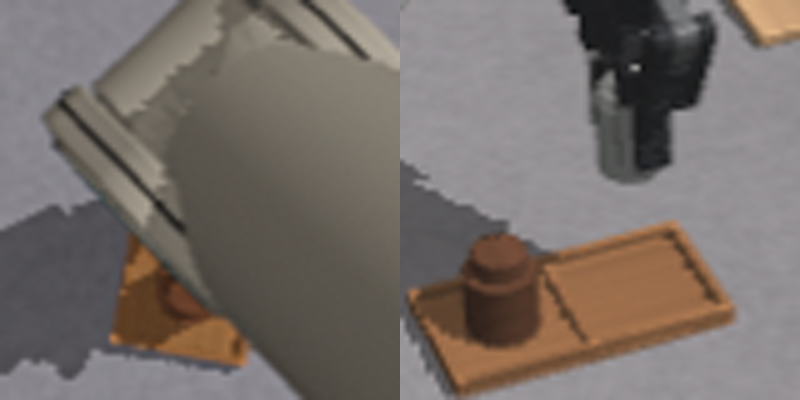

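```bash
python3 - <<'E'
from m import *
S=lambda x,y,z: pix2w("side",(x-400+.5)/5-.5+250,(y+.5)/5-.5+240,z)
print(S(632,171,68.6),S(631,285,7))
E
```

```text
[441.3 -17.8  68.6] [440.7 -14.9   7. ]
```

Request:
{"method": "step_arm", "body": {
  "commands": [
    [1,0,15,0,0,0,200],
    [1,0,35,0,0,0,200],
    [1,0,50,0,0,0,200],
    [1,0,56,0,0,0,200],
    [1,0,59,0,0,0,200],
    [1,0,59,0,0,0,200],
    [1,0,59,0,0,0,200]
  ]
}}

```text
clock: 10.25
eef_pos: [441.2, -15.0, 39.2]
tool_rot: [3.141, 0.001, 2.963]
force: [-0.3, -0.1, -1.4]
width: 26.4
```

```bash
python3 - <<'E'
from m import *
a=snap("top","t7"); b=snap("side","s7")
f=lambda i,x,y,s=7:cv2.resize(i[y-40:y+40,x-40:x+40],None,fx=s,fy=s,interpolation=cv2.INTER_CUBIC)
cv2.imwrite("pics/c7.png",f(b,290,290)[:,:,::-1])
plan([(441.5,-15,35,170)])
E
```

```text
now [441.1 -15.   39.1] [180.    0.1 169.7] t 10.35 w 26.17933998422724 F [ 0.5 -0.5 -0.6]
(441.5, -15, 35, 170) shift [-0.4  0.1  4.1] turn [ 0.   0.1 -0.3] d 4.114309665953029
```

View pics/c7.png

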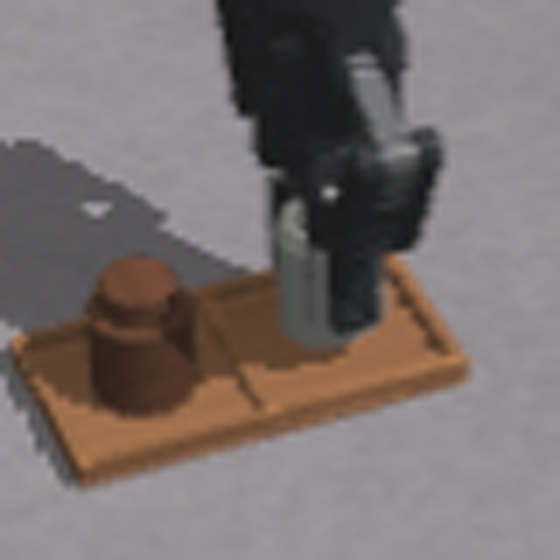

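Request:
{"method": "step_arm", "body": {
  "commands": [
    [0,0,2,0,0,0,200],
    [0,0,3,0,0,0,200],
    [0,0,4,0,0,0,200],
    [0,0,4,0,0,0,200]
  ]
}}

```text
clock: 10.75
eef_pos: [440.7, -15.0, 34.5]
tool_rot: [-3.142, 0.0, 2.963]
force: [0.2, 0.2, 0.2]
width: 26.3
```

Request:
{"method": "step_arm", "body": {
  "commands": [
    [0,0,0.5,0,0,0,200],
    [0,0,1,0,0,0,200],
    [0,0,1,0,0,0,200]
  ]
}}

```text
clock: 11.05
eef_pos: [440.7, -15.0, 34.5]
tool_rot: [-3.141, 0.001, 2.963]
force: [-1.7, -0.4, 15.1]
width: 26.1
```

Request:
{"method": "step_arm", "body": {
  "commands": [
    [0,0,-0.7,0,0,0,200],
    [0,0,-0.7,0,0,0,160],
    [0,0,-0.7,0,0,0,140],
    [0,0,-0.7,0,0,0,120],
    [0,0,-0.7,0,0,0,120]
  ]
}}

```text
clock: 11.55
eef_pos: [440.6, -14.9, 34.1]
tool_rot: [3.142, -0.0, 2.963]
force: [0.0, 0.2, -0.1]
width: 45.0
```

Request:
{"method": "step_arm", "body": {
  "commands": [
    [0,0,-15,0,0,0,110],
    [0,0,-40,0,0,0,100],
    [0,0,-80,0,0,0,60],
    [0,0,-125,0,0,0,0],
    [0,0,-165,0,0,0,0],
    [0,0,-185,0,0,0,0],
    [0,0,-185,0,0,0,0]
  ]
}}

```text
clock: 12.25
eef_pos: [442.3, -15.0, 221.6]
tool_rot: [3.141, 0.006, 2.962]
force: [0.7, 0.0, -0.1]
width: 85.8
```

```bash
python3 - <<'E'
from m import *
a=snap("top","t8"); b=snap("side","s8")
f=lambda i,x,y,s=5:cv2.resize(i[y-40:y+40,x-40:x+40],None,fx=s,fy=s,interpolation=cv2.INTER_CUBIC)
cv2.imwrite("pics/c8.png",np.hstack([f(a,323,290),f(b,290,290)])[:,:,::-1])
cv2.imwrite("pics/p8.png",np.hstack([f(a,200,280),f(b,235,205)])[:,:,::-1])
plan([(440,257,219,80),(440,257,175,80)])
E
```

```text
now [440.4 -15.4 219. ] [-180.     0.   169.7] t 12.35 w 85.23237080326102 F [-0.5 -0.5 -0.7]
(440, 257, 219, 80) shift [ 48.9 268.   -0.2] turn [-0.   0.  89.7] d 272.40339624581225
(440, 257, 175, 80) shift [ 0. -0. 44.] turn [0. 0. 0.] d 44.0
```

View pics/c8.png

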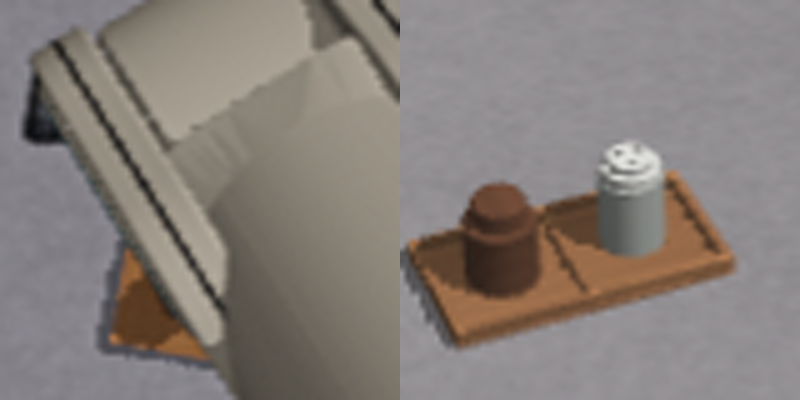

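View pics/p8.png

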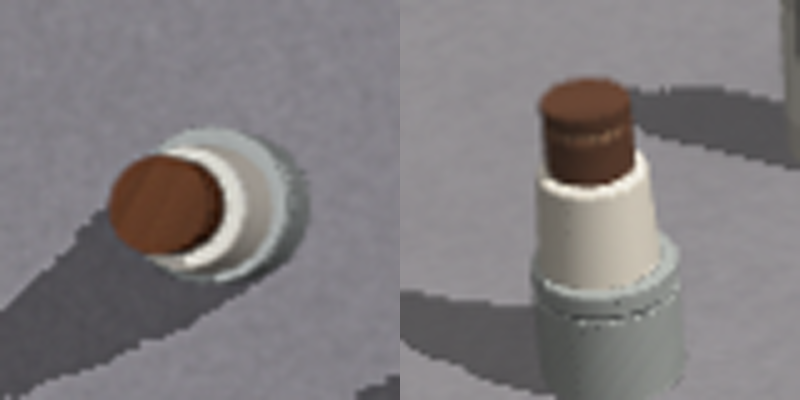

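```bash
python3 - <<'E'
from m import *
for n,x,y,z in (("pot",161,204,148),("cup",182,207,112),("can",208,203.5,62)): print(n,W(x,y,160,240,z))
S=lambda x,y,z: pix2w("side",(x-400+.5)/5-.5+195,(y+.5)/5-.5+165,z)
print("side pot",S(586,102,148),"cup(base circle front)",S(593,203,112),"shaker base",pix2w("side",250+(631-400)/5,250+237/5,5),"place",pix2w("side",250+231/5,250+238/5,7))
plan([(440,258,219,80)])
E
```

```text
pot [439.7 261.5 148. ]
cup [439.3 261.2 112. ]
can [442.  261.3  62. ]
side pot [439.5 260.  148. ] cup(base circle front) [426.4 232.6 112. ] shaker base [441.2 -15.5   5. ] place [439.6 -18.2   7. ]
now [440.4 -15.4 219. ] [-180.     0.   169.7] t 12.35 w 85.23237080326102 F [-0.5 -0.5 -0.7]
(440, 258, 219, 80) shift [ 49.1 269.   -0.2] turn [-0.   0.  89.7] d 273.40339525955113
```

Request:
{"method": "step_arm", "body": {
  "commands": [
    [6,30,0,0,0,8,0],
    [14,75,0,0,0,16,0],
    [22,120,0,0,0,25,0],
    [31,165,0,0,0,33,0],
    [39,210,0,0,0,41,0],
    [46,250,0,0,0,49,0],
    [49.5,268,0,0,0,57,0],
    [50.2,271.9,0,0,0,65,0]
  ]
}}

```text
clock: 13.15
eef_pos: [437.9, 264.8, 217.4]
tool_rot: [-3.139, -0.001, 1.828]
force: [0.2, -0.9, -0.1]
width: 85.5
```

Request:
{"method": "step_arm", "body": {
  "commands": [
    [0,0,0,0,0,8.2,0],
    [0,0,0,0,0,16.4,0],
    [0,0,0,0,0,24.7,0],
    [0,0,0,0,0,24.7,0],
    [0,0,0,0,0,24.7,0]
  ]
}}

```text
clock: 13.65
eef_pos: [438.9, 261.3, 218.0]
tool_rot: [-3.14, 0.002, 1.401]
force: [-0.2, 0.1, -0.5]
width: 85.3
```

```bash
python3 - <<'E'
from m import *
plan([(439.7,261,139,80)])
E
```

```text
now [438.9 261.3 218. ] [-179.9    0.1   80.3] t 13.65 w 85.32054824235229 F [-0.2  0.1 -0.5]
(439.7, 261, 139, 80) shift [ 0.  1. 79.] turn [-0.1  0.1  0.3] d 79.0144638711772
```

Request:
{"method": "step_arm", "body": {
  "commands": [
    [0,1,25,0,0,0,0],
    [0,1,50,0,0,0,30],
    [0,1,70,0,0,0,60],
    [0,1,79,0,0,0,90],
    [0,1,79,0,0,0,100],
    [0,1,79,0,0,0,110],
    [0,1,79,0,0,0,112]
  ]
}}

```text
clock: 14.35
eef_pos: [441.1, 261.8, 141.1]
tool_rot: [3.14, -0.001, 1.398]
force: [-0.5, -0.1, 0.4]
width: 47.9
```

```bash
python3 - <<'E'
from m import *
a=snap("top","t9"); b=snap("side","s9")
f=lambda i,x,y,s=5:cv2.resize(i[y-40:y+40,x-40:x+40],None,fx=s,fy=s,interpolation=cv2.INTER_CUBIC)
cv2.imwrite("pics/c9.png",np.hstack([f(a,200,280),f(b,235,185)])[:,:,::-1])
plan([])
E
```

```text
now [441.1 261.7 141.1] [179.9  -0.1  80.1] t 14.45 w 48.16393100257381 F [ 1.3 -1.  -0.2]
```

View pics/c9.png

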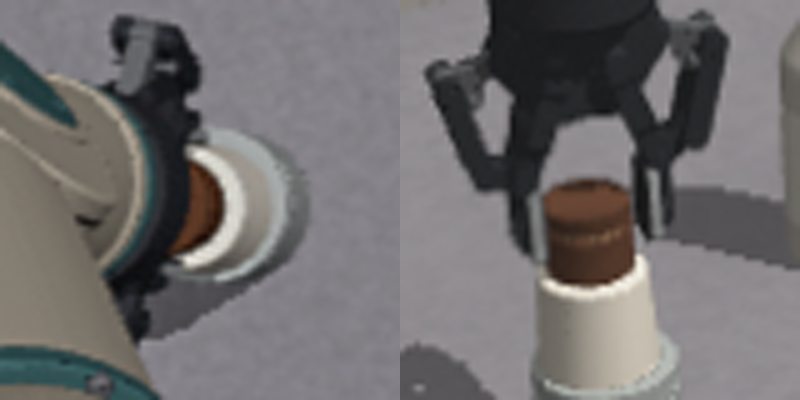

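Request:
{"method": "step_arm", "body": {
  "commands": [
    [0,0,0,0,0,0,116],
    [0,0,0,0,0,0,120],
    [0,0,0,0,0,0,122]
  ]
}}

```text
clock: 14.75
eef_pos: [440.5, 261.5, 140.4]
tool_rot: [3.141, -0.0, 1.398]
force: [0.2, 0.1, 0.3]
width: 44.7
```

Request:
{"method": "step_arm", "body": {
  "commands": [
    [0,0,0,0,0,0,125],
    [0,0,0,0,0,0,128],
    [0,0,0,0,0,0,130],
    [0,0,0,0,0,0,133],
    [0,0,0,0,0,0,160],
    [0,0,0,0,0,0,160]
  ]
}}

```text
clock: 15.35
eef_pos: [440.5, 261.4, 140.5]
tool_rot: [3.142, -0.0, 1.398]
force: [-1.8, -0.5, 6.0]
width: 40.1
```

```bash
python3 - <<'E'
from m import *
b=snap("side","s10")
f=lambda i,x,y,s=5:cv2.resize(i[y-40:y+40,x-40:x+40],None,fx=s,fy=s,interpolation=cv2.INTER_CUBIC)
cv2.imwrite("pics/c10.png",f(b,235,185)[:,:,::-1])
plan([])
E
```

```text
now [440.5 261.4 140.5] [180.   -0.   80.1] t 15.4 w 40.58643247908196 F [-2.5  0.8  4.7]
```

View pics/c10.png

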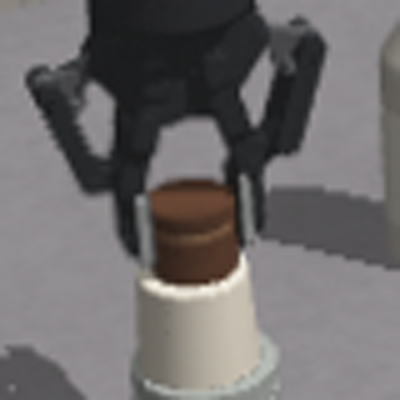

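Request:
{"method": "step_arm", "body": {
  "commands": [
    [0,0,-5,0,0,0,160],
    [0,0,-15,0,0,0,160],
    [0,0,-35,0,0,0,160],
    [0,0,-55,0,0,0,160],
    [0,0,-70,0,0,0,160],
    [0,0,-70,0,0,0,160],
    [0,0,-70,0,0,0,160]
  ]
}}

```text
clock: 16.1
eef_pos: [440.7, 261.2, 210.4]
tool_rot: [3.141, -0.0, 1.397]
force: [0.2, -0.7, -1.3]
width: 40.4
```

```bash
python3 - <<'E'
from m import *
a=snap("top","t11");b=snap("side","s11")
f=lambda i,x,y,s=5:cv2.resize(i[y-40:y+40,x-40:x+40],None,fx=s,fy=s,interpolation=cv2.INTER_CUBIC)
cv2.imwrite("pics/c11.png",np.hstack([f(a,200,280),f(b,235,185)])[:,:,::-1])
plan([(634.9,141.9,210.5,80),(634.9,141.9,100,80)])
E
```

```text
now [440.2 260.9 209.6] [-179.9    0.1   80.1] t 16.2 w 40.539243266472795 F [ 0.4 -0.5 -2.5]
(634.9, 141.9, 210.5, 80) shift [-83.6 212.4  -1.1] turn [-0.1  0.1  0.1] d 228.24011654928668
(634.9, 141.9, 100, 80) shift [  0.   -0.  110.5] turn [0. 0. 0.] d 110.5
```

View pics/c11.png

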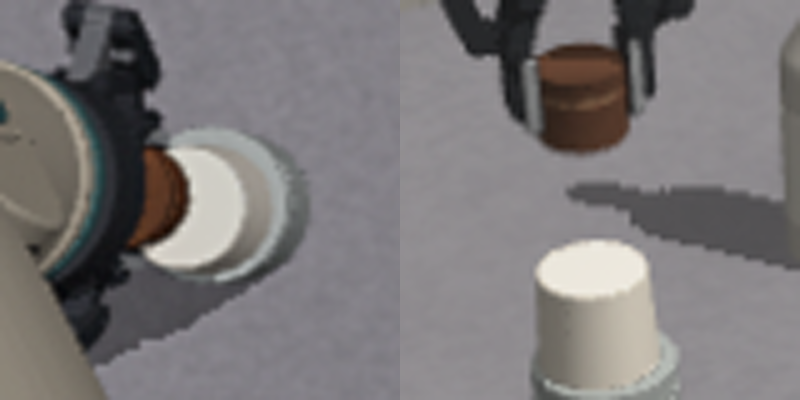

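Request:
{"method": "step_arm", "body": {
  "commands": [
    [-7,18,0,0,0,0,160],
    [-19,48,0,0,0,0,160],
    [-34,86,0,0,0,0,160],
    [-49,124,0,0,0,0,160],
    [-63,160,0,0,0,0,160],
    [-76,192,0,0,0,0,160],
    [-82,208,0,0,0,0,160],
    [-83.6,212.4,0,0,0,0,160]
  ]
}}

```text
clock: 17.0
eef_pos: [636.5, 139.8, 208.4]
tool_rot: [-3.141, 0.002, 1.394]
force: [-0.9, 0.1, -1.5]
width: 40.4
```

Request:
{"method": "step_arm", "body": {
  "commands": [
    [0,0,15,0,0,0,160],
    [0,0,40,0,0,0,160],
    [0,0,70,0,0,0,160],
    [0,0,100,0,0,0,160],
    [0,0,125,0,0,0,160],
    [0,0,140,0,0,0,160],
    [0,0,140,0,0,0,160],
    [0,0,140,0,0,0,160]
  ]
}}

```text
clock: 17.8
eef_pos: [635.1, 143.3, 70.5]
tool_rot: [-3.141, -0.0, 1.398]
force: [1.2, -0.9, -0.6]
width: 40.3
```

```bash
python3 - <<'E'
from m import *
a=snap("top","t12");b=snap("side","s12")
f=lambda i,x,y,s=5:cv2.resize(i[y-40:y+40,x-40:x+40],None,fx=s,fy=s,interpolation=cv2.INTER_CUBIC)
cv2.imwrite("pics/c12.png",np.hstack([f(a,260,200),f(b,330,220)])[:,:,::-1])
plan([(634.9,141.9,36.5,80)])
E
```

```text
now [636.2 143.1  71.7] [179.9  -0.1  80.1] t 17.9 w 40.38061960824653 F [ 0.1  0.1 -0.1]
(634.9, 141.9, 36.5, 80) shift [-1.4 -1.1 35.1] turn [ 0.1 -0.1  0.1] d 35.195721884349425
```

View pics/c12.png

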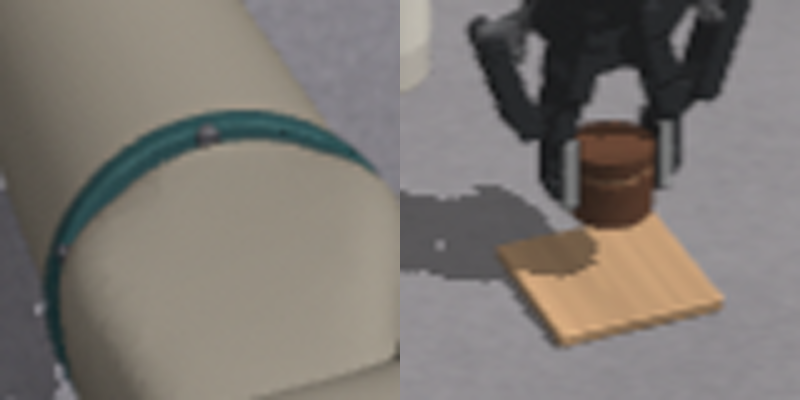

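Request:
{"method": "step_arm", "body": {
  "commands": [
    [-1,0,10,0,0,0,160],
    [-1,0,20,0,0,0,160],
    [-1,0,26,0,0,0,160],
    [-1,0,30,0,0,0,160],
    [-1,0,30,0,0,0,160],
    [-1,0,30,0,0,0,160]
  ]
}}

```text
clock: 18.5
eef_pos: [635.2, 141.5, 40.1]
tool_rot: [-3.142, -0.0, 1.397]
force: [-0.8, -0.7, -0.2]
width: 40.2
```

```bash
python3 - <<'E'
from m import *
b=snap("side","s13")
f=lambda i,x,y,s=7:cv2.resize(i[y-40:y+40,x-40:x+40],None,fx=s,fy=s,interpolation=cv2.INTER_CUBIC)
cv2.imwrite("pics/c13.png",f(b,330,225)[:,:,::-1])
S=lambda x,y,z: pix2w("side",(x-400+.5)/5-.5+290,(y+.5)/5-.5+180,z)
print(S(613,211,42),S(609.5,274.5,8))
plan([(634.9,141.9,36.5,80)])
E
```

```text
[637.6 141.2  42. ] [634.4 139.    8. ]
now [635.4 141.5  40.4] [180.   -0.   80.1] t 18.55 w 40.43621836165941 F [-0.2  0.2 -0.4]
(634.9, 141.9, 36.5, 80) shift [ 0.3 -0.5  3.9] turn [ 0.  -0.   0.1] d 3.9287172530915124
```

View pics/c13.png

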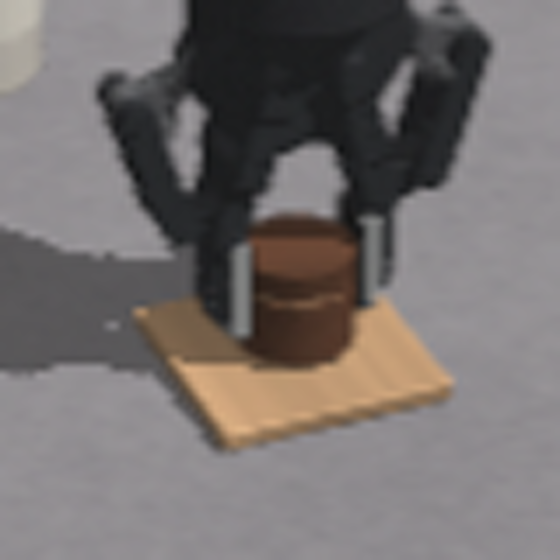

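Request:
{"method": "step_arm", "body": {
  "commands": [
    [0,-1,2,0,0,0,160],
    [0,-1,3,0,0,0,160],
    [0,-1,3.7,0,0,0,160],
    [0,-1,3.7,0,0,0,160]
  ]
}}

```text
clock: 18.95
eef_pos: [634.1, 141.5, 36.5]
tool_rot: [-3.142, 0.0, 1.397]
force: [-0.1, 0.0, -1.6]
width: 40.3
```

Request:
{"method": "step_arm", "body": {
  "commands": [
    [0,0,0.5,0,0,0,160],
    [0,0,1,0,0,0,160],
    [0,0,1,0,0,0,160]
  ]
}}

```text
clock: 19.25
eef_pos: [634.2, 141.6, 36.3]
tool_rot: [3.141, 0.0, 1.397]
force: [-1.5, -0.7, 5.0]
width: 40.6
```

Request:
{"method": "step_arm", "body": {
  "commands": [
    [0,0,0,0,0,0,130],
    [0,0,0,0,0,0,115],
    [0,0,0,0,0,0,100],
    [0,0,0,0,0,0,80],
    [0,0,0,0,0,0,60]
  ]
}}

```text
clock: 19.75
eef_pos: [634.1, 141.6, 35.4]
tool_rot: [-3.141, 0.0, 1.397]
force: [-0.4, 0.2, -0.2]
width: 65.6
```

Request:
{"method": "step_arm", "body": {
  "commands": [
    [0,0,-15,0,0,0,40],
    [0,0,-40,0,0,0,0],
    [0,0,-75,0,0,0,0],
    [0,0,-115,0,0,0,0],
    [0,0,-155,0,0,0,0],
    [0,0,-164,0,0,0,0],
    [0,0,-164,0,0,0,0]
  ]
}}

```text
clock: 20.45
eef_pos: [635.5, 142.0, 202.6]
tool_rot: [3.137, -0.002, 1.397]
force: [0.0, -0.0, -0.2]
width: 85.7
```

```bash
python3 - <<'E'
from m import *
a=snap("top","t14");b=snap("side","s14")
f=lambda i,x,y,s=5:cv2.resize(i[y-40:y+40,x-40:x+40],None,fx=s,fy=s,interpolation=cv2.INTER_CUBIC)
cv2.imwrite("pics/c14.png",np.hstack([f(a,200,280),f(b,330,225)])[:,:,::-1])
plan([(440,261.2,200,80)])
E
```

```text
now [633.5 141.3 199.1] [-179.9    0.    80.1] t 20.55 w 85.37836100802888 F [ 0.6 -1.  -0.7]
(440, 261.2, 200, 80) shift [  84.7 -211.3   -0.8] turn [-0.1  0.   0.1] d 227.66654952456537
```

View pics/c14.png

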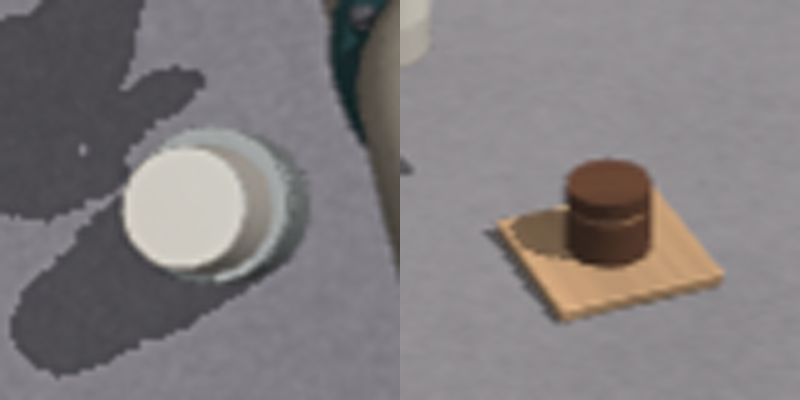

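```bash
python3 - <<'E'
from m import *
c=W(184.5,208.5,160,240,112); print(c)
plan([(c[0]+.5,c[1],199,80),(c[0]+.5,c[1],96,80)])
E
```

```text
[438.6 260.1 112. ]
now [633.5 141.3 199.1] [-179.9    0.    80.1] t 20.55 w 85.37836100802888 F [ 0.6 -1.  -0.7]
(np.float64(439.13279769519994), np.float64(260.0997150501671), 199, 80) shift [  83.5 -212.     0.2] turn [-0.1  0.   0.1] d 227.82642361764962
(np.float64(439.13279769519994), np.float64(260.0997150501671), 96, 80) shift [  0.  -0. 103.] turn [0. 0. 0.] d 103.0
```

Request:
{"method": "step_arm", "body": {
  "commands": [
    [7,-18,0,0,0,0,0],
    [22,-55,0,0,0,0,0],
    [38,-96,0,0,0,0,0],
    [54,-138,0,0,0,0,0],
    [70,-178,0,0,0,0,0],
    [80,-203,0,0,0,0,0],
    [83.8,-212,0,0,0,0,0],
    [83.8,-212,0,0,0,0,0]
  ]
}}

```text
clock: 21.35
eef_pos: [438.6, 261.0, 198.6]
tool_rot: [-3.14, 0.001, 1.4]
force: [0.3, -0.5, -1.0]
width: 85.1
```

Request:
{"method": "step_arm", "body": {
  "commands": [
    [0,0,15,0,0,0,0],
    [0,0,40,0,0,0,0],
    [0,0,65,0,0,0,0],
    [0,0,85,0,0,0,20],
    [0,0,98,0,0,0,40],
    [0,0,103,0,0,0,60],
    [0,0,103,0,0,0,70],
    [0,0,103,0,0,0,75]
  ]
}}

```text
clock: 22.15
eef_pos: [440.5, 260.2, 96.6]
tool_rot: [3.141, 0.0, 1.396]
force: [-0.5, 0.1, -0.8]
width: 60.3
```

```bash
python3 - <<'E'
from m import *
a=snap("top","t15"); b=snap("side","s15")
f=lambda i,x,y,s=5:cv2.resize(i[y-40:y+40,x-40:x+40],None,fx=s,fy=s,interpolation=cv2.INTER_CUBIC)
cv2.imwrite("pics/c15.png",np.hstack([f(a,200,280),f(b,237,205)])[:,:,::-1])
plan([])
E
```

```text
now [440.5 260.7  97.1] [179.9  -0.   80. ] t 22.25 w 60.16340418935095 F [-0.4  0.4  0.7]
```

View pics/c15.png

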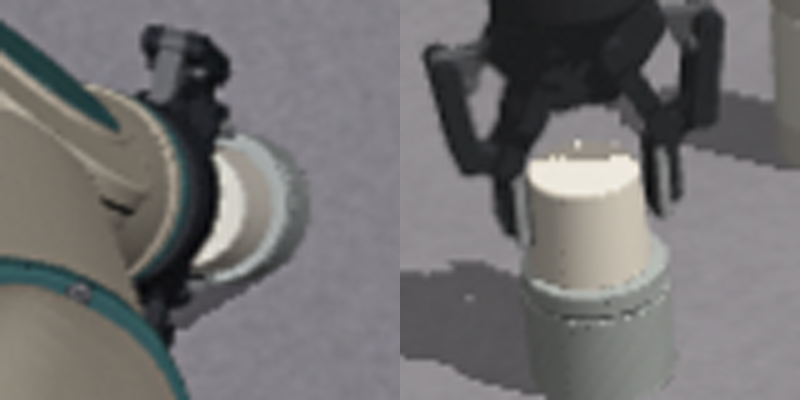

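Request:
{"method": "step_arm", "body": {
  "commands": [
    [0,-1,0,0,0,0,78],
    [0,-1,0,0,0,0,81],
    [0,-1,0,0,0,0,84],
    [0,-1,0,0,0,0,86]
  ]
}}

```text
clock: 22.65
eef_pos: [438.9, 261.1, 96.8]
tool_rot: [3.141, -0.0, 1.398]
force: [-1.1, 0.0, 1.6]
width: 56.8
```

Request:
{"method": "step_arm", "body": {
  "commands": [
    [0,0,0,0,0,0,89],
    [0,0,0,0,0,0,92],
    [0,0,0,0,0,0,95]
  ]
}}

```text
clock: 22.95
eef_pos: [439.0, 261.1, 97.4]
tool_rot: [3.141, -0.0, 1.397]
force: [-2.2, -0.5, 9.0]
width: 54.2
```

Request:
{"method": "step_arm", "body": {
  "commands": [
    [0,0,0,0,0,0,98],
    [0,0,0,0,0,0,125],
    [0,0,0,0,0,0,125],
    [0,0,0,0,0,0,125]
  ]
}}

```text
clock: 23.35
eef_pos: [438.9, 261.1, 97.6]
tool_rot: [3.141, -0.0, 1.397]
force: [-1.6, -0.2, 10.8]
width: 53.7
```

```bash
python3 - <<'E'
from m import *
b=snap("side","s16")
f=lambda i,x,y,s=5:cv2.resize(i[y-40:y+40,x-40:x+40],None,fx=s,fy=s,interpolation=cv2.INTER_CUBIC)
cv2.imwrite("pics/c16.png",f(b,237,205)[:,:,::-1])
plan([])
E
```

```text
now [438.9 261.1  97.6] [180.  -0.  80.] t 23.4 w 53.659229420160734 F [-1.8 -0.7  9.8]
```

View pics/c16.png

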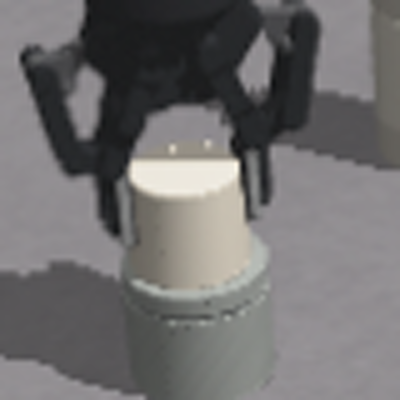

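Request:
{"method": "step_arm", "body": {
  "commands": [
    [0,0,-3,0,0,0,125],
    [0,0,-10,0,0,0,125],
    [0,0,-25,0,0,0,125],
    [0,0,-45,0,0,0,125],
    [0,0,-65,0,0,0,125],
    [0,0,-80,0,0,0,125],
    [0,0,-80,0,0,0,125],
    [0,0,-80,0,0,0,125]
  ]
}}

```text
clock: 24.2
eef_pos: [438.8, 260.6, 176.4]
tool_rot: [3.141, 0.0, 1.397]
force: [-0.6, -0.0, -2.7]
width: 53.6
```

```bash
python3 - <<'E'
from m import *
a=snap("top","t17"); b=snap("side","s17")
f=lambda i,x,y,s=5:cv2.resize(i[y-40:y+40,x-40:x+40],None,fx=s,fy=s,interpolation=cv2.INTER_CUBIC)
cv2.imwrite("pics/c17.png",np.hstack([f(a,200,280),f(b,237,190)])[:,:,::-1])
plan([(543,48,177,80),(647,-165,177,80)])
E
```

```text
now [438.3 260.4 175.7] [-179.9    0.1   80.1] t 24.3 w 53.634530338424696 F [-0.6 -0.8 -1.9]
(543, 48, 177, 80) shift [-191.1  139.8   -1.3] turn [-0.1  0.1  0.1] d 236.802618484026
(647, -165, 177, 80) shift [-191.7  139.4    0. ] turn [0. 0. 0.] d 237.03375287076733
```

View pics/c17.png

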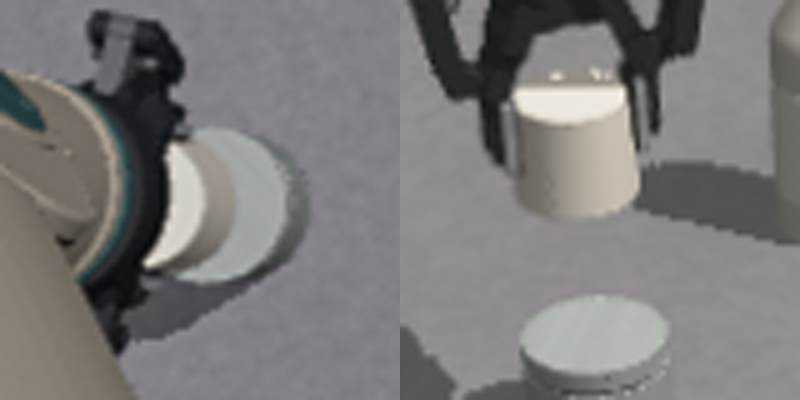

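The cup is lifted level and the canister stays put. Carrying it to the lone cup.

Request:
{"method": "step_arm", "body": {
  "commands": [
    [-12,9,0,0,0,0,125],
    [-35,26,0,0,0,0,125],
    [-62,45,0,0,0,0,125],
    [-90,66,0,0,0,0,125],
    [-118,86,0,0,0,0,125],
    [-146,107,0,0,0,0,125],
    [-170,124,0,0,0,0,125],
    [-191,140,0,0,0,0,125]
  ]
}}

```text
clock: 25.1
eef_pos: [543.6, 46.6, 175.3]
tool_rot: [-3.139, 0.001, 1.396]
force: [1.0, -0.1, -1.3]
width: 53.4
```

Request:
{"method": "step_arm", "body": {
  "commands": [
    [-28,20,0,0,0,0,125],
    [-56,41,0,0,0,0,125],
    [-84,61,0,0,0,0,125],
    [-112,81,0,0,0,0,125],
    [-140,102,0,0,0,0,125],
    [-167,121,0,0,0,0,125],
    [-184,134,0,0,0,0,125],
    [-191.7,139.4,0,0,0,0,125]
  ]
}}

```text
clock: 25.9
eef_pos: [647.7, -167.4, 174.7]
tool_rot: [-3.14, 0.001, 1.394]
force: [-0.2, 0.2, -1.8]
width: 53.3
```

Request:
{"method": "step_arm", "body": {
  "commands": [
    [0,0,10,0,0,0,125],
    [0,0,25,0,0,0,125],
    [0,0,40,0,0,0,125],
    [0,0,50,0,0,0,125],
    [0,0,50,0,0,0,125],
    [0,0,50,0,0,0,125],
    [0,0,50,0,0,0,125]
  ]
}}

```text
clock: 26.6
eef_pos: [648.6, -164.1, 127.2]
tool_rot: [3.14, -0.0, 1.398]
force: [0.5, 0.4, -1.8]
width: 53.9
```

```bash
python3 - <<'E'
from m import *
a=snap("top","t18"); b=snap("side","s18")
f=lambda i,x,y,s=5:cv2.resize(i[y-40:y+40,x-40:x+40],None,fx=s,fy=s,interpolation=cv2.INTER_CUBIC)
cv2.imwrite("pics/c18.png",np.hstack([f(a,391,194),f(b,420,270)])[:,:,::-1])
plan([(647,-165,86,80)])
E
```

```text
now [ 648.6 -164.3  127.3] [179.9   0.   80.1] t 26.7 w 53.34002803553902 F [ 0.3  0.3 -1.5]
(647, -165, 86, 80) shift [-0.9 -1.5 41.3] turn [0.1 0.  0.1] d 41.35923518655244
```

View pics/c18.png

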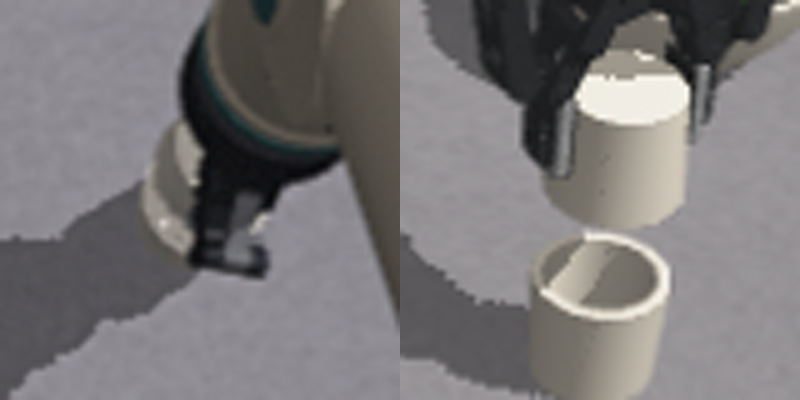

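```bash
python3 - <<'E'
from m import *
S=lambda x,y,z: pix2w("side",(x-400+.5)/5-.5+380,(y+.5)/5-.5+230,z)
h=S(615.5,182,91.7); l=S(600,275,50); print(h,l)
# project cup rim of radius 29 at hypotheses, extents in crop coords
def ext(c,r=29):
    t=np.linspace(0,2*np.pi,200); P=w2pix("side",np.c_[c[0]+r*np.cos(t),c[1]+r*np.sin(t),np.full(200,c[2])]); P=(P-[380,230]+.5)*5-.5; return P.min(0)+[400,0],P.max(0)+[400,0]
print(ext((648,-165,91.7)),ext(l))
R=cv2.Rodrigues(cam("side")[2])[0]; print(R)
E
```

```text
[ 653.3 -163.1   91.7] [ 646.  -167.6   50. ]
(array([537. , 146.7]), array([680.4, 232.2])) (array([529.5, 232.2]), array([670.5, 319.4]))
[[ 0.8 -0.6  0. ]
 [-0.3 -0.5 -0.8]
 [ 0.5  0.7 -0.6]]
```

```bash
cat >> m.py <<'E'
def ring(n,c,r,R=None,h=0):
    t=np.linspace(0,2*np.pi,120); q=np.c_[r*np.cos(t),r*np.sin(t),np.full(120,h)]; q=q if R is None else R.apply(q); return w2pix(n,q+np.array(c))
def draw(n,name,out,x,y,rings,s=8,hw=40,hh=40):
    im=cv2.imread(f"pics/{name}.png")[y-hh:y+hh,x-hw:x+hw]; im=cv2.resize(im,None,fx=s,fy=s,interpolation=cv2.INTER_CUBIC)
    for P,col in rings: cv2.polylines(im,[np.round((P-[x-hw,y-hh]+.5)*s-.5).astype(np.int32)],True,col,1)
    cv2.imwrite(f"pics/{out}.png",im)
E
python3 - <<'E'
from m import *
G=(0,255,0);B=(255,0,0);Rd=(0,0,255)
h=(653.0,-163.3,91.7)
draw("side","s18","d18",420,275,[(ring("side",h,29),G),(ring("side",h,26,h=50),G),(ring("side",(646,-167.6,50),29),Rd),(ring("side",(646,-167.6,0),26),Rd)],s=7)
E
```

```text
(no output)
```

View pics/d18.png

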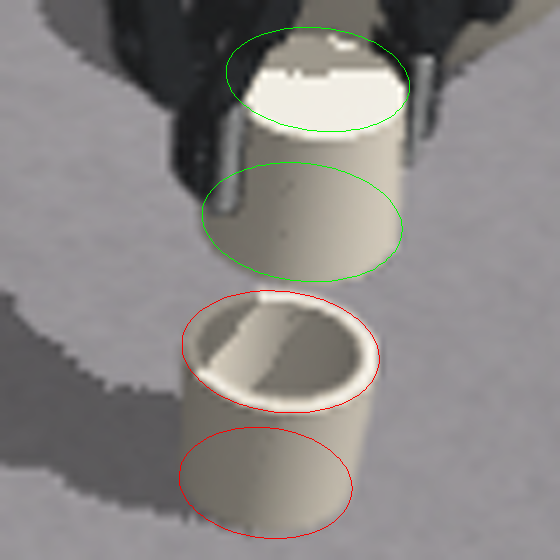

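```bash
python3 - <<'E'
from m import *
G=(0,255,0);B=(255,0,0);Rd=(0,0,255)
rs=[]
for h,c in(((653,-163.3,91.7),G),((648.6,-165.5,91.7),Rd)): rs+=[(ring("top",h,29),c),(ring("top",h,26,h=50),c)]
draw("top","t18","d18t",385,200,rs,s=7)
draw("top","t0" if 0 else "top0","d0t",385,200,[(ring("top",(646.6,-166.1,50),29),Rd)],s=7)
a=cv2.imread("pics/d18t.png");b=cv2.imread("pics/d0t.png");cv2.imwrite("pics/d18t.png",np.hstack([a,b])[:,::1][100:500,:])
E
python3 -c "
import cv2;a=cv2.imread('pics/d18t.png');cv2.imwrite('pics/d18u.png',cv2.resize(a,(800,286)))"
```

```text
(no output)
```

View pics/d18u.png

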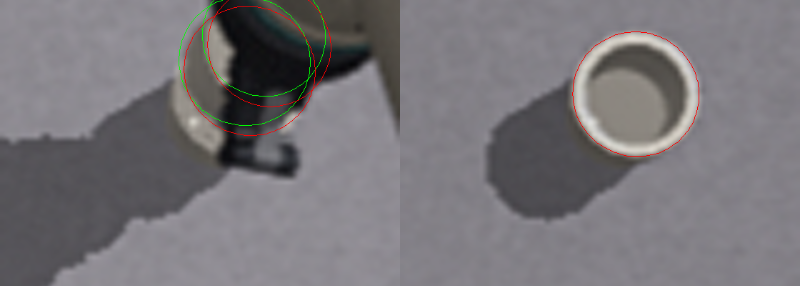

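```bash
python3 - <<'E'
from m import *
G=(0,255,0);Rd=(0,0,255)
rs=[]
for h,c in(((653,-163.3,91.7),G),((648.6,-165.5,91.7),Rd)): rs+=[(ring("top",h,29),c),(ring("top",h,26,h=50),c)]
draw("top","t18","a1",385,190,[],s=14,hw=25,hh=25)
draw("top","t18","a2",385,190,rs,s=14,hw=25,hh=25)
cv2.imwrite("pics/a3.png",cv2.resize(np.hstack([cv2.imread("pics/a1.png"),cv2.imread("pics/a2.png")]),(800,400)))
E
```

```text
(no output)
```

View pics/a3.png

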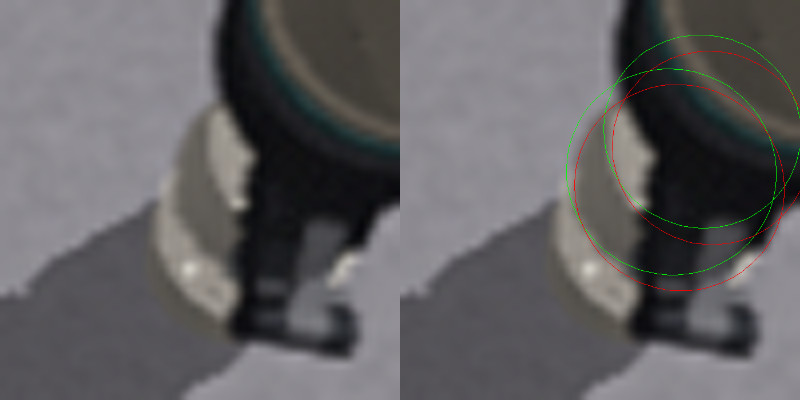

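Request:
{"method": "step_arm", "body": {
  "commands": [
    [-2,-3,0,0,0,0,125],
    [-4.5,-5.5,5,0,0,0,125],
    [-4.5,-5.5,15,0,0,0,125],
    [-4.5,-5.5,25,0,0,0,125],
    [-4.5,-5.5,30,0,0,0,125],
    [-4.5,-5.5,30,0,0,0,125],
    [-4.5,-5.5,30,0,0,0,125],
    [-4.5,-5.5,30,0,0,0,125]
  ]
}}

```text
clock: 27.5
eef_pos: [642.2, -167.7, 96.8]
tool_rot: [3.141, -0.0, 1.398]
force: [-0.1, -0.4, -1.3]
width: 53.2
```

```bash
python3 - <<'E'
from m import *
a=snap("top","t19"); b=snap("side","s19"); plan([])
G=(0,255,0);Rd=(0,0,255)
p=ctrl.read_state()["eef_pos"]; 
draw("side","s19","b0",420,280,[],s=8,hw=30,hh=35)
h=(646,-167.6,p[2]-35.6)
draw("side","s19","b1",420,280,[(ring("side",h,29),G),(ring("side",h,26,h=50),G),(ring("side",(646,-167.6,50),29),Rd)],s=8,hw=30,hh=35)
cv2.imwrite("pics/b2.png",cv2.resize(np.hstack([cv2.imread("pics/b0.png"),cv2.imread("pics/b1.png")]),(800,467)))
draw("top","t19","b3",385,190,[],s=14,hw=25,hh=25)
E
```

```text
now [ 642.2 -167.8   97. ] [179.9  -0.   80.1] t 27.6 w 53.49209775470293 F [ 0.7 -0.4 -1.8]
```

View pics/b2.png

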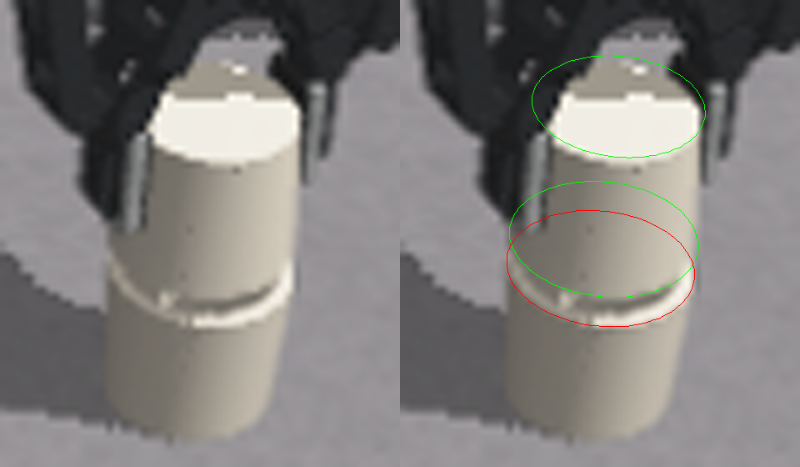

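View pics/b3.png

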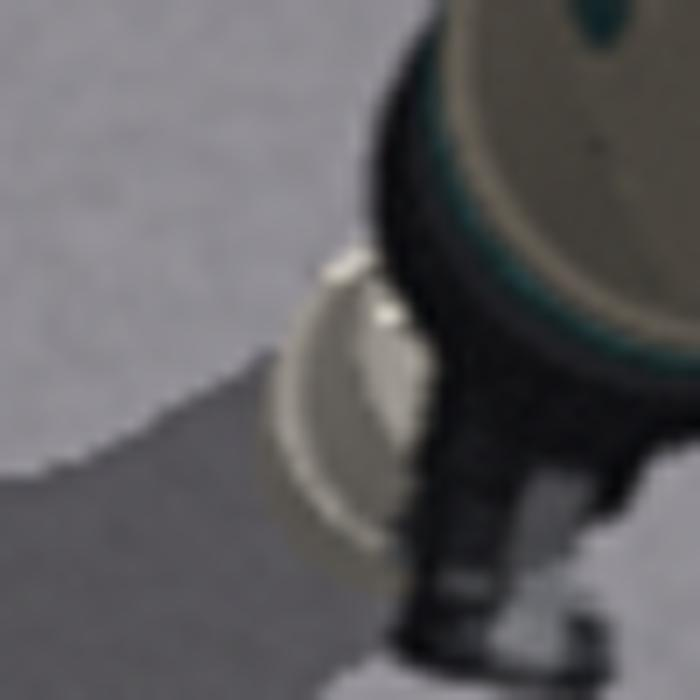

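Request:
{"method": "step_arm", "body": {
  "commands": [
    [1.5,0.7,2,0,0,0,125],
    [1.5,0.7,5,0,0,0,125],
    [1.5,0.7,7.5,0,0,0,125],
    [1.5,0.7,7.5,0,0,0,125],
    [1.5,0.7,7.5,0,0,0,125],
    [1.5,0.7,7.5,0,0,0,125]
  ]
}}

```text
clock: 28.2
eef_pos: [642.9, -166.4, 89.1]
tool_rot: [3.141, -0.0, 1.397]
force: [0.5, -0.9, -2.0]
width: 53.5
```

```bash
python3 - <<'E'
from m import *
a=snap("top","t20"); b=snap("side","s20"); plan([])
draw("side","s20","b0",420,280,[],s=12,hw=25,hh=25)
draw("top","t20","b3",385,190,[],s=12,hw=25,hh=25)
cv2.imwrite("pics/b4.png",cv2.resize(np.hstack([cv2.imread("pics/b0.png"),cv2.imread("pics/b3.png")]),(800,400)))
E
```

```text
now [ 642.9 -166.5   89.1] [180.   -0.   80.1] t 28.3 w 53.15314886462511 F [ 0.1 -0.2 -2.2]
```

View pics/b4.png

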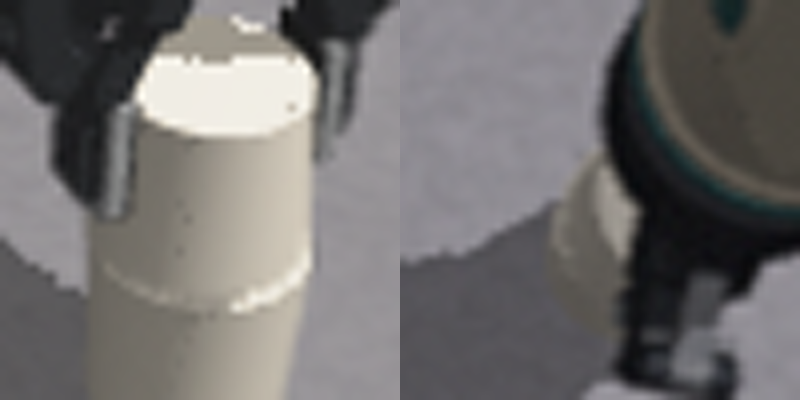

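Request:
{"method": "step_arm", "body": {
  "commands": [
    [0,0.5,1,0,0,0,125],
    [0,0.5,2,0,0,0,125],
    [0,0.5,2.5,0,0,0,125],
    [0,0.5,2.5,0,0,0,125]
  ]
}}

```text
clock: 28.7
eef_pos: [643.2, -166.4, 86.4]
tool_rot: [-3.141, -0.0, 1.397]
force: [0.2, -0.1, -1.7]
width: 53.4
```

```bash
python3 - <<'E'
from m import *
a=snap("top","t21"); b=snap("side","s21"); plan([])
draw("side","s21","b0",420,280,[],s=12,hw=25,hh=25)
draw("top","t21","b3",385,190,[],s=12,hw=25,hh=25)
cv2.imwrite("pics/b5.png",cv2.resize(np.hstack([cv2.imread("pics/b0.png"),cv2.imread("pics/b3.png")]),(800,400)))
E
```

```text
now [ 643.3 -166.5   86.5] [180.    0.   80.1] t 28.8 w 53.761127890320196 F [ 0.3 -0.9 -1.1]
```

View pics/b5.png

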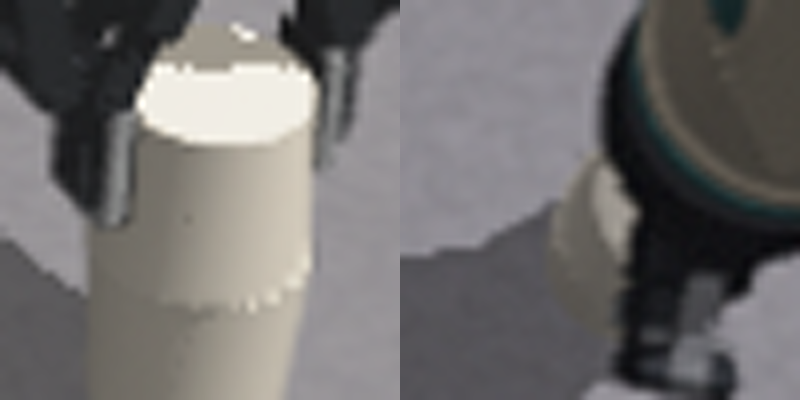

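The rims coincide in both views. Lowering to contact.

Request:
{"method": "step_arm", "body": {
  "commands": [
    [0,0,0.5,0,0,0,125],
    [0,0,0.8,0,0,0,125],
    [0,0,0.8,0,0,0,125]
  ]
}}

```text
clock: 29.1
eef_pos: [643.4, -166.5, 86.0]
tool_rot: [3.141, 0.0, 1.397]
force: [-0.7, -0.4, 1.3]
width: 53.4
```

Request:
{"method": "step_arm", "body": {
  "commands": [
    [0,0,0.4,0,0,0,125],
    [0,0,0.4,0,0,0,125]
  ]
}}

```text
clock: 29.3
eef_pos: [643.4, -166.5, 85.9]
tool_rot: [3.141, 0.0, 1.397]
force: [-2.3, -0.1, 5.7]
width: 53.8
```

Request:
{"method": "step_arm", "body": {
  "commands": [
    [0,0,0.2,0,0,0,110],
    [0,0,0.2,0,0,0,98],
    [0,0,0.2,0,0,0,92],
    [0,0,0.2,0,0,0,86],
    [0,0,0.2,0,0,0,78],
    [0,0,0.2,0,0,0,65],
    [0,0,0.2,0,0,0,45],
    [0,0,0.2,0,0,0,20]
  ]
}}

```text
clock: 30.1
eef_pos: [643.3, -166.5, 85.0]
tool_rot: [-3.141, -0.0, 1.397]
force: [0.4, 0.4, 0.6]
width: 78.7
```

```bash
python3 - <<'E'
from m import *
b=snap("side","s22"); plan([])
draw("side","s22","b6",420,275,[],s=10,hw=30,hh=30)
E
```

```text
now [ 643.3 -166.5   85. ] [-180.    -0.    80.1] t 30.15 w 78.61074440091993 F [-0.2 -0.5 -0.6]
```

View pics/b6.png

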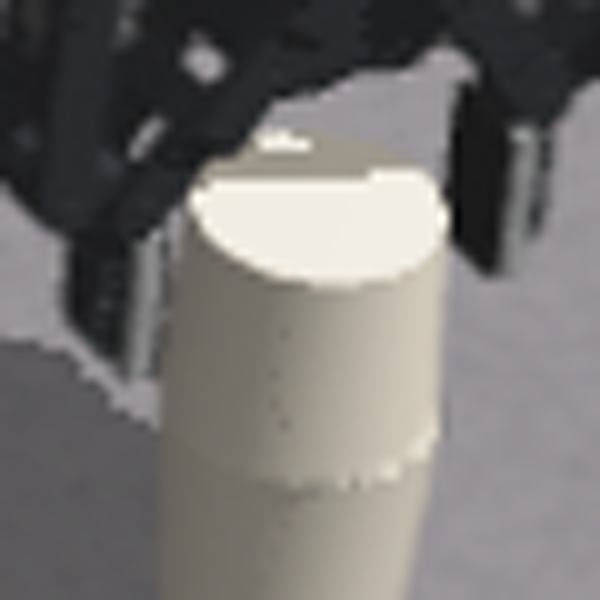

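Released cleanly with the rims flush. Retreating straight up, then going on to the canister.

Request:
{"method": "step_arm", "body": {
  "commands": [
    [0,0,0,0,0,0,0],
    [0,0,-10,0,0,0,0],
    [0,0,-30,0,0,0,0],
    [0,0,-60,0,0,0,0],
    [0,0,-95,0,0,0,0],
    [0,0,-120,0,0,0,0],
    [0,0,-120,0,0,0,0]
  ]
}}

```text
clock: 30.85
eef_pos: [646.1, -166.8, 210.5]
tool_rot: [3.133, 0.0, 1.397]
force: [0.2, 0.4, -0.4]
width: 85.3
```

```bash
python3 - <<'E'
from m import *
a=snap("top","t23"); b=snap("side","s23")
draw("side","s23","e0",420,280,[],s=8,hw=25,hh=30)
draw("side","s23","e1",237,225,[(ring("side",(441.5,260.5,0),35,h=62),(0,255,0)),(ring("side",(441.5,260.5,0),35,h=0),(0,255,0))],s=8,hw=25,hh=30)
draw("top","t23","e2",205,280,[(ring("top",(441.5,261,0),35,h=62),(0,255,0)),(ring("top",(441.5,261,0),35),(0,255,0))],s=8,hw=25,hh=30)
cv2.imwrite("pics/e3.png",cv2.resize(np.hstack([cv2.imread(f"pics/e{i}.png") for i in range(3)]),(800,320)))
plan([(543,48,205,80),(441,261,205,80)])
E
```

```text
now [ 643.4 -166.6  206.2] [179.9   0.   80.1] t 30.95 w 85.32612049798995 F [-0.4 -0.  -0.9]
(543, 48, 205, 80) shift [ 194.  -136.     0.9] turn [0.1 0.  0.1] d 236.94046387062716
(441, 261, 205, 80) shift [ 192.1 -137.4   -0. ] turn [0. 0. 0.] d 236.1630792482178
```

View pics/e3.png

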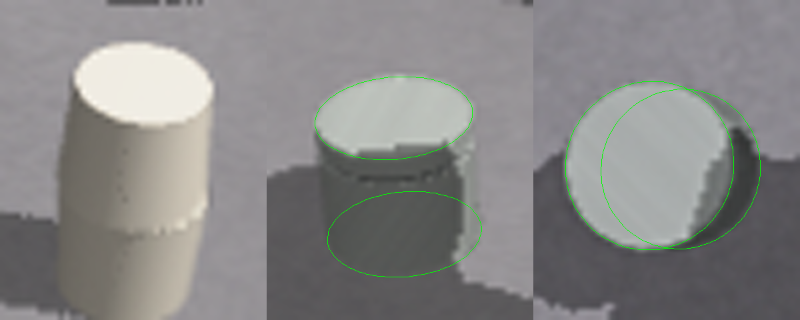

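Request:
{"method": "step_arm", "body": {
  "commands": [
    [12,-9,0,0,0,0,0],
    [40,-28,0,0,0,0,0],
    [68,-48,0,0,0,0,0],
    [98,-69,0,0,0,0,0],
    [128,-90,0,0,0,0,0],
    [158,-111,0,0,0,0,0],
    [180,-126,0,0,0,0,0],
    [194,-136,0,0,0,0,0]
  ]
}}

```text
clock: 31.75
eef_pos: [540.7, 50.5, 204.0]
tool_rot: [-3.138, -0.0, 1.401]
force: [0.8, 0.4, 1.1]
width: 85.1
```

Request:
{"method": "step_arm", "body": {
  "commands": [
    [25,-18,0,0,0,0,0],
    [55,-39,0,0,0,0,0],
    [85,-61,0,0,0,0,0],
    [115,-82,0,0,0,0,0],
    [145,-104,0,0,0,0,0],
    [172,-123,0,0,0,0,0],
    [187,-134,0,0,0,0,0],
    [192,-137,0,0,0,0,0]
  ]
}}

```text
clock: 32.55
eef_pos: [438.8, 262.8, 204.3]
tool_rot: [-3.139, 0.0, 1.402]
force: [0.9, -0.7, -0.2]
width: 85.5
```

Request:
{"method": "step_arm", "body": {
  "commands": [
    [0,0,20,0,0,0,0],
    [0,0,50,0,0,0,0],
    [0,0,80,0,0,0,0],
    [0,0,90,0,0,0,0],
    [0,0,90,0,0,0,0],
    [0,0,90,0,0,0,0]
  ]
}}

```text
clock: 33.15
eef_pos: [441.5, 260.7, 115.7]
tool_rot: [3.141, -0.0, 1.397]
force: [-0.0, 0.0, 0.1]
width: 85.6
```

```bash
python3 - <<'E'
from m import *
a=snap("top","t24"); b=snap("side","s24")
f=lambda i,x,y,s=5:cv2.resize(i[y-40:y+40,x-40:x+40],None,fx=s,fy=s,interpolation=cv2.INTER_CUBIC)
cv2.imwrite("pics/c24.png",np.hstack([f(a,200,280),f(b,237,210)])[:,:,::-1])
plan([(441.5,261,43,80)])
E
```

```text
now [441.8 261.1 116.3] [179.9  -0.1  80. ] t 33.25 w 85.80134197584253 F [ 0.4  0.3 -0.5]
(441.5, 261, 43, 80) shift [-0.3 -0.4 73.3] turn [ 0.1 -0.1  0. ] d 73.29142783288388
```

View pics/c24.png

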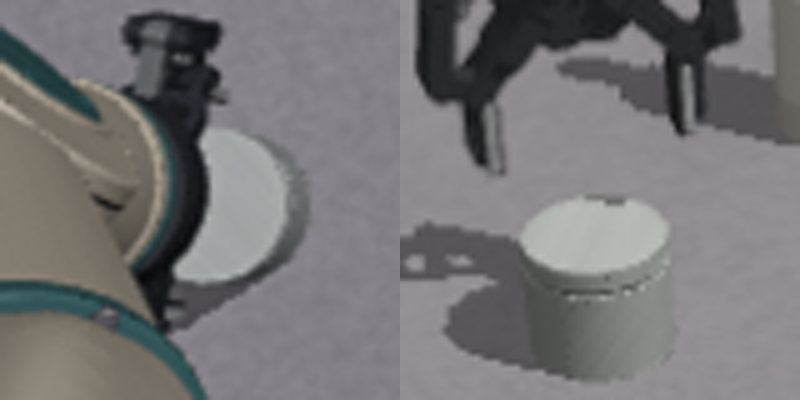

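Request:
{"method": "step_arm", "body": {
  "commands": [
    [0,0,15,0,0,0,0],
    [0,0,30,0,0,0,0],
    [0,0,45,0,0,0,0],
    [0,0,52,0,0,0,0],
    [0,0,52,0,0,0,0]
  ]
}}

```text
clock: 33.75
eef_pos: [441.0, 260.8, 63.2]
tool_rot: [-3.142, 0.0, 1.397]
force: [0.1, 0.4, -0.2]
width: 85.2
```

```bash
python3 - <<'E'
from m import *
b=snap("side","s25"); draw("side","s25","c25",237,210,[],s=8); plan([])
E
```

```text
now [441.2 261.   63.6] [180.   -0.   80.1] t 33.8 w 85.26347777668549 F [-0.5  0.5 -0.5]
```

View pics/c25.png

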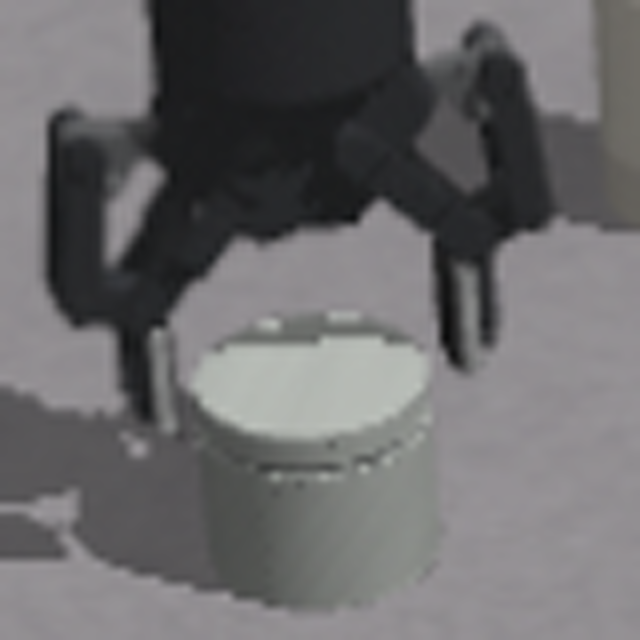

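Request:
{"method": "step_arm", "body": {
  "commands": [
    [0,0.4,10,0,0,0,0],
    [0,0.4,20,0,0,0,10],
    [0,0.4,20,0,0,0,20],
    [0,0.4,20,0,0,0,28],
    [0,0.4,20,0,0,0,33],
    [0,0.4,20,0,0,0,37]
  ]
}}

```text
clock: 34.4
eef_pos: [441.5, 260.9, 43.4]
tool_rot: [3.141, -0.0, 1.397]
force: [0.5, 0.1, 0.1]
width: 72.8
```

Request:
{"method": "step_arm", "body": {
  "commands": [
    [0,0,0,0,0,0,40],
    [0,0,0,0,0,0,43],
    [0,0,0,0,0,0,46],
    [0,0,0,0,0,0,49]
  ]
}}

```text
clock: 34.8
eef_pos: [440.9, 260.8, 43.4]
tool_rot: [-3.141, 0.0, 1.398]
force: [-2.5, 0.6, 5.0]
width: 69.4
```

Request:
{"method": "step_arm", "body": {
  "commands": [
    [0,0,0,0,0,0,52],
    [0,0,0,0,0,0,80],
    [0,0,0,0,0,0,80],
    [0,0,0,0,0,0,80],
    [0,0,0,0,0,0,80]
  ]
}}

```text
clock: 35.3
eef_pos: [440.9, 260.8, 43.6]
tool_rot: [-3.141, 0.0, 1.398]
force: [-4.3, -0.2, 8.0]
width: 68.6
```

```bash
python3 - <<'E'
from m import *
b=snap("side","s26"); draw("side","s26","c26",237,210,[],s=8); plan([])
E
```

```text
now [440.8 260.8  43.6] [-180.     0.    80.1] t 35.35 w 68.76120149899779 F [-3.1 -0.2  8.1]
```

View pics/c26.png

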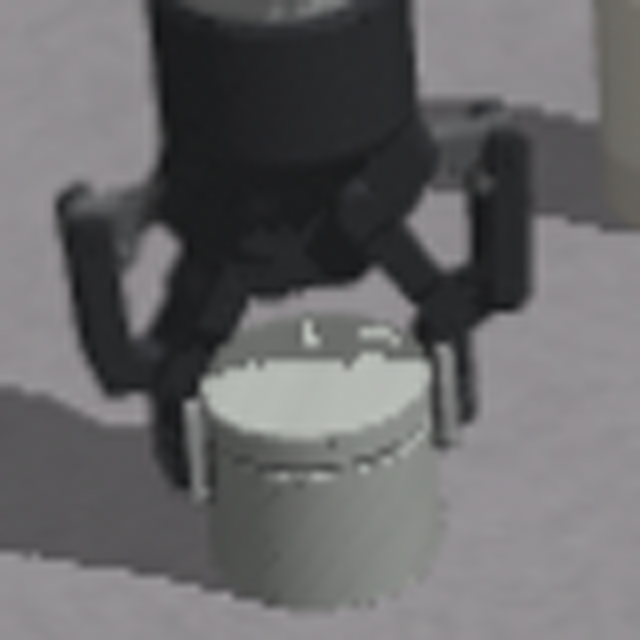

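Request:
{"method": "step_arm", "body": {
  "commands": [
    [0,0,-3,0,0,0,80],
    [0,0,-12,0,0,0,80],
    [0,0,-30,0,0,0,80],
    [0,0,-55,0,0,0,80],
    [0,0,-80,0,0,0,80],
    [0,0,-105,0,0,0,80],
    [0,0,-120,0,0,0,80],
    [0,0,-120,0,0,0,80]
  ]
}}

```text
clock: 36.15
eef_pos: [442.8, 261.2, 165.3]
tool_rot: [3.138, -0.003, 1.397]
force: [-0.2, -0.2, -3.1]
width: 68.9
```

```bash
python3 - <<'E'
from m import *
b=snap("side","s27"); draw("side","s27","c27",237,190,[],s=6)
plan([(530,0,163,80),(464.2,-269.4,163,80)])
E
```

```text
now [442.  260.7 164. ] [179.9  -0.1  80. ] t 36.2 w 68.93468714913466 F [ 0.2 -0.9 -4.6]
(530, 0, 163, 80) shift [-241.5  131.8    0.9] turn [ 0.1 -0.1  0. ] d 275.12757742062337
(464.2, -269.4, 163, 80) shift [-276.7  -18.    -0. ] turn [0. 0. 0.] d 277.3193105429191
```

View pics/c27.png

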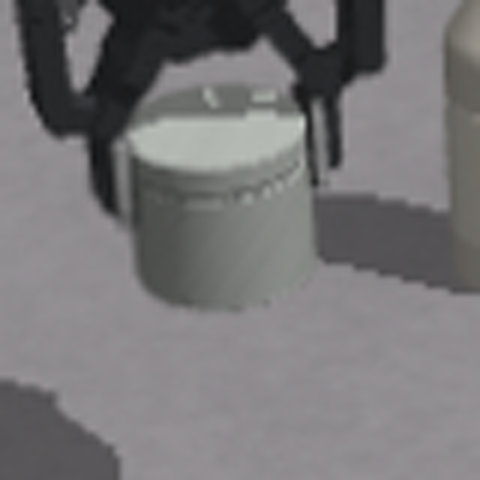

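Request:
{"method": "step_arm", "body": {
  "commands": [
    [-15,8,0,0,0,0,80],
    [-45,25,0,0,0,0,80],
    [-78,43,0,0,0,0,80],
    [-112,61,0,0,0,0,80],
    [-146,80,0,0,0,0,80],
    [-180,98,0,0,0,0,80],
    [-212,116,0,0,0,0,80],
    [-241.5,131.8,0,0,0,0,80]
  ]
}}

```text
clock: 37.0
eef_pos: [529.1, -2.2, 161.7]
tool_rot: [-3.139, 0.001, 1.396]
force: [0.8, -0.3, -3.3]
width: 68.5
```

Request:
{"method": "step_arm", "body": {
  "commands": [
    [-37,-2.5,0,0,0,0,80],
    [-75,-5,0,0,0,0,80],
    [-115,-7.5,0,0,0,0,80],
    [-155,-10,0,0,0,0,80],
    [-195,-12.5,0,0,0,0,80],
    [-232,-15,0,0,0,0,80],
    [-262,-17,0,0,0,0,80],
    [-276.7,-18,0,0,0,0,80]
  ]
}}

```text
clock: 37.8
eef_pos: [461.7, -272.7, 161.6]
tool_rot: [-3.139, 0.001, 1.393]
force: [-0.2, -0.3, -3.6]
width: 68.9
```

Request:
{"method": "step_arm", "body": {
  "commands": [
    [0,0,15,0,0,0,80],
    [0,0,40,0,0,0,80],
    [0,0,65,0,0,0,80],
    [0,0,75,0,0,0,80],
    [0,0,75,0,0,0,80],
    [0,0,75,0,0,0,80]
  ]
}}

```text
clock: 38.4
eef_pos: [464.6, -268.9, 88.4]
tool_rot: [3.141, -0.0, 1.398]
force: [0.4, -0.1, -2.6]
width: 69.0
```

```bash
python3 - <<'E'
from m import *
a=snap("top","t28"); b=snap("side","s28"); plan([(464.2,-269.4,52,80)])
G=(0,255,0);Rd=(0,0,255)
draw("side","s28","g0",385,345,[(ring("side",(463.5,-272.5,0),55,h=8),Rd)],s=5)
draw("top","t28","g1",434,274,[(ring("top",(464.8,-269.2,0),55,h=8),Rd)],s=5)
cv2.imwrite("pics/g2.png",np.hstack([cv2.imread("pics/g0.png"),cv2.imread("pics/g1.png")]))
E
```

```text
now [ 465.  -269.4   89.1] [179.9   0.   80.1] t 38.5 w 68.69261637129101 F [ 0.8 -0.6 -3.2]
(464.2, -269.4, 52, 80) shift [-0.1 -0.8 37.1] turn [0.1 0.  0.1] d 37.12678433134867
```

View pics/g2.png

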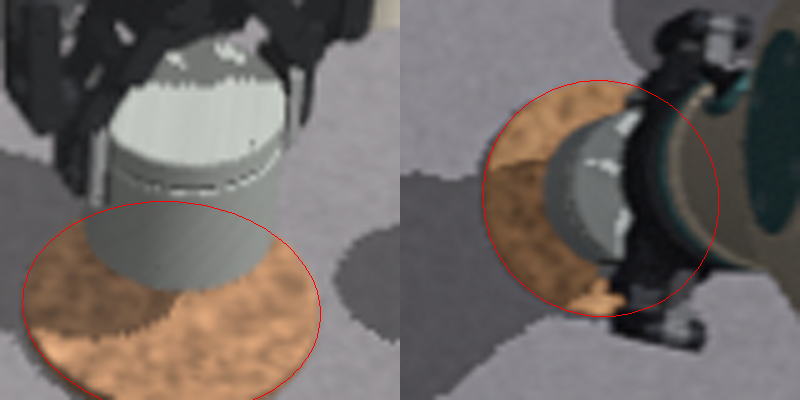

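```bash
python3 - <<'E'
from m import *
G=(0,255,0)
c=(465.5,-269.2,45.5)
for n,s,x,y in(("side","s28",385,345),("top","t28",434,274)):
    draw(n,s,"g"+n,x,y,[(ring(n,c,35),G),(ring(n,c,35,h=62),G)],s=5)
cv2.imwrite("pics/g3.png",np.hstack([cv2.imread("pics/gside.png"),cv2.imread("pics/gtop.png")]))
E
```

```text
(no output)
```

View pics/g3.png

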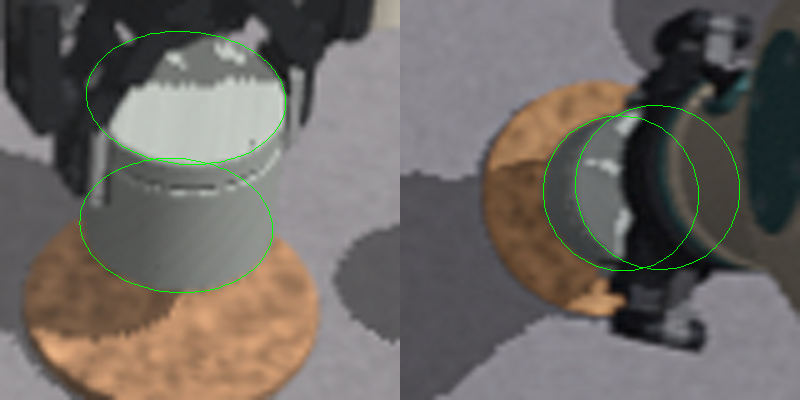

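Request:
{"method": "step_arm", "body": {
  "commands": [
    [-1.2,-1,10,0,0,0,80],
    [-1.2,-1,20,0,0,0,80],
    [-1.2,-1,28,0,0,0,80],
    [-1.2,-1,32,0,0,0,80],
    [-1.2,-1,32,0,0,0,80],
    [-1.2,-1,32,0,0,0,80]
  ]
}}

```text
clock: 39.1
eef_pos: [463.0, -270.2, 56.0]
tool_rot: [-3.142, -0.0, 1.398]
force: [0.4, 1.1, -3.2]
width: 68.7
```

```bash
python3 - <<'E'
from m import *
a=snap("top","t29"); b=snap("side","s29"); plan([])
G=(0,255,0);Rd=(0,0,255)
z=ctrl.read_state()["eef_pos"][2]-43.6
for n,s,x,y,c,t in(("side","s29",385,345,(463.5,-272.5,z),(463.5,-272.5,0)),("top","t29",434,274,(464.8,-269.2,z),(464.8,-269.2,0))):
    draw(n,s,"g"+n,x,y,[(ring(n,c,35),G),(ring(n,c,35,h=62),G),(ring(n,t,55,h=8),Rd)],s=5)
cv2.imwrite("pics/g4.png",np.hstack([cv2.imread("pics/gside.png"),cv2.imread("pics/gtop.png")]))
E
```

```text
now [ 463.1 -270.4   56.3] [180.    0.   80.1] t 39.2 w 69.06307312494648 F [ 0.3 -0.3 -3.2]
```

Request:
{"method": "step_arm", "body": {
  "commands": [
    [0,0.3,2,0,0,0,80],
    [0,0.3,3.5,0,0,0,80],
    [0,0.3,4.3,0,0,0,80],
    [0,0.3,4.3,0,0,0,80]
  ]
}}

```text
clock: 39.6
eef_pos: [463.2, -270.4, 51.8]
tool_rot: [-3.142, 0.0, 1.397]
force: [0.6, -0.1, -2.7]
width: 68.9
```

Request:
{"method": "step_arm", "body": {
  "commands": [
    [0,0,0.4,0,0,0,80],
    [0,0,0.7,0,0,0,80],
    [0,0,0.7,0,0,0,80]
  ]
}}

```text
clock: 39.9
eef_pos: [463.2, -270.4, 51.7]
tool_rot: [3.141, 0.0, 1.397]
force: [-0.6, 1.1, 4.8]
width: 68.7
```

Request:
{"method": "step_arm", "body": {
  "commands": [
    [0,0,0.2,0,0,0,65],
    [0,0,0.2,0,0,0,52],
    [0,0,0.2,0,0,0,44],
    [0,0,0.2,0,0,0,38],
    [0,0,0.2,0,0,0,28],
    [0,0,0.2,0,0,0,12],
    [0,0,0.2,0,0,0,0],
    [0,0,0.2,0,0,0,0]
  ]
}}

```text
clock: 40.7
eef_pos: [463.2, -270.4, 50.9]
tool_rot: [3.142, -0.0, 1.397]
force: [-0.0, 0.3, -0.3]
width: 85.3
```

Request:
{"method": "step_arm", "body": {
  "commands": [
    [0,0,0,0,0,0,0],
    [0,0,-8,0,0,0,0],
    [0,0,-25,0,0,0,0],
    [0,0,-50,0,0,0,0],
    [0,0,-85,0,0,0,0],
    [0,0,-120,0,0,0,0],
    [0,0,-140,0,0,0,0],
    [0,0,-140,0,0,0,0]
  ]
}}

```text
clock: 41.5
eef_pos: [465.0, -271.2, 194.4]
tool_rot: [3.135, 0.002, 1.397]
force: [0.5, 0.5, 0.6]
width: 85.4
```

Request:
{"method": "step_arm", "body": {
  "commands": [
    [-20,0,-20,0,0,0,0],
    [-60,0,-30,0,0,0,0],
    [-110,0,-40,0,0,0,0],
    [-160,0,-50,0,0,0,0],
    [-200,0,-50,0,0,0,0],
    [-220,0,-50,0,0,0,0],
    [-220,0,-50,0,0,0,0]
  ]
}}

```text
clock: 42.2
eef_pos: [422.3, -490.9, 239.3]
tool_rot: [-3.139, 0.001, 1.391]
force: [-0.5, 0.2, 0.4]
width: 85.3
```

```bash
python3 - <<'E'
from m import *
a=snap("top","t30"); b=snap("side","s30"); plan([])
for n in("top","side"):
    for th in "shaker pot cup canister lone_cup trivet soap jar".split():
        print(n,th,[(round(o["point"][1]*640),round(o["point"][0]*480),round(o["p"],2)) for o in ctrl.spot_in(th,n)[:2]])
# canister lid vs trivet: grey (low saturation) inside trivet ring in the top view
hsv=cv2.cvtColor(cv2.imread("pics/t30.png"),cv2.COLOR_BGR2HSV)
m=((hsv[...,1]<35)&(hsv[...,2]>110)).astype(np.uint8)
P=ring("top",(464.8,-269.2,0),54,h=8).astype(np.int32); k=np.zeros_like(m); cv2.fillPoly(k,[P],1); m&=k
n,l,st,c=cv2.connectedComponentsWithStats(m); i=1+st[1:,4].argmax(); print("lid",st[i],c[i],"world@70",pix2w("top",*c[i],70))
for lab,z in(("stack top",100),("stack rim",50)):
    print(lab,w2pix("top",[[646.6,-166.1,z]]))
for n,yx in(("t30",(170,215,370,415)),("s30",(230,330,390,450))):
    im=cv2.imread(f"pics/{n}.png")[yx[0]:yx[1],yx[2]:yx[3]]; h=cv2.cvtColor(im,cv2.COLOR_BGR2HSV)
    w=((h[...,2]>190)).astype(np.uint8); q,_,st,c=cv2.connectedComponentsWithStats(w); i=1+st[1:,4].argmax(); print(n,"white top",st[i],c[i]+[yx[2],yx[0]])
    if n=="t30": print(pix2w("top",*(c[i]+[yx[2],yx[0]]),100))
    else: print(pix2w("side",*(c[i]+[yx[2],yx[0]]),100))
E
```

```text
now [ 424.9 -486.   239.8] [-179.9   -0.1   80.1] t 42.3 w 85.3036806649989 F [0.6 0.8 0.6]
top shaker [(321, 283, 0.51), (391, 190, 0.35)]
top pot [(258, 200, 0.82)]
top cup [(390, 187, 0.75)]
top canister [(435, 271, 0.73)]
top lone_cup []
top trivet [(422, 278, 0.75)]
top soap [(150, 188, 0.83), (418, 276, 0.62)]
top jar [(496, 210, 0.9), (422, 278, 0.72)]
side shaker [(297, 287, 0.85), (333, 239, 0.33)]
side pot [(329, 227, 0.87), (282, 172, 0.74)]
side cup [(421, 278, 0.72), (480, 360, 0.27)]
side canister [(380, 353, 0.88), (377, 377, 0.29)]
side lone_cup [(414, 300, 0.56)]
side trivet [(376, 377, 0.87), (336, 238, 0.21)]
side soap [(281, 168, 0.83), (380, 355, 0.21)]
side jar [(479, 358, 0.73)]
lid [425 257  32  31 773] [440.6 272.2] world@70 [ 464.4 -269.5   70. ]
stack top [[395.3 188. ]]
stack rim [[391.7 192.6]]
t30 white top [ 15   8  23  23 399] [395.7 188.9]
[ 644.6 -166.9  100. ]
s30 white top [ 19  28  26  47 546] [424.7 273.5]
[ 632.2 -192.6  100. ]
```

```bash
python3 - <<'E'
from m import *
from scipy.optimize import least_squares
from scipy.ndimage import map_coordinates
def fit(name,c,r,z):
    g=cv2.cvtColor(cv2.imread(f"pics/{name}.png"),cv2.COLOR_BGR2GRAY).astype(float)
    for _ in range(3):
        pts=[]
        for t in np.linspace(0,2*np.pi,90,endpoint=False):
            rr=np.arange(r-3,r+3,.1); v=map_coordinates(g,[c[1]+rr*np.sin(t),c[0]+rr*np.cos(t)],order=1)
            d=np.diff(v); i=d.argmin()
            if d[i]<-2: w=np.clip(-d[max(0,i-8):i+9],0,None); R=(rr[max(0,i-8):i+9][:len(w)]*w).sum()/w.sum()+.05; pts.append((c[0]+R*np.cos(t),c[1]+R*np.sin(t)))
        p=np.array(pts); s=least_squares(lambda q:np.hypot(*(p-q[:2]).T)-q[2],[*c,r],loss="soft_l1",f_scale=.2).x; c=s[:2]
    print(name,s,len(p),pix2w("top",*c,z)); 
fit("top0",(391.5,192.8),13.2,50); fit("t23" if 0 else "t30",(395.7,188.9),12,100)
fit("t30",(440.6,272.2),15.8,70); fit("top0",(434,273.5),23.5,8)
E
```

```text
top0 [391.7 192.6  12.4] 90 [ 646.5 -166.1   50. ]
t30 [395.7 189.   11.6] 90 [ 644.4 -166.8  100. ]
t30 [440.7 272.1  15.6] 72 [ 464.5 -269.5   70. ]
top0 [435.4 271.7  24.8] 44 [ 468.2 -273.3    8. ]
```

```bash
python3 - <<'E'
from m import *
from scipy.optimize import least_squares
from scipy.ndimage import map_coordinates
def fit(name,c0,r,z,h):
    "fit disc centre in the side view along projected radial lines"
    g=cv2.cvtColor(cv2.imread(f"pics/{name}.png"),cv2.COLOR_BGR2GRAY).astype(float); c=np.array(c0,float)
    t=np.linspace(0,2*np.pi,120,endpoint=False)
    for _ in range(4):
        rr=np.arange(r-6,r+6,.2); E=[]
        for a in t:
            P=w2pix("side",np.c_[c[0]+rr*np.cos(a),c[1]+rr*np.sin(a),np.full(len(rr),z)])
            d=np.diff(map_coordinates(g,[P[:,1],P[:,0]],order=1)); i=d.argmin()
            if d[i]<-3: E.append((c[0]+(rr[i]+.1)*np.cos(a),c[1]+(rr[i]+.1)*np.sin(a)))
        p=np.array(E); s=least_squares(lambda q:np.hypot(*(p-q[:2]).T)-q[2],[*c,r],loss="soft_l1",f_scale=.4).x; c=s[:2]
    print(name,z,s,len(p),np.median(abs(np.hypot(*(p-s[:2]).T)-s[2])))
fit("s1",(646,-167.6),29,50,0)      # lone rim before
fit("s30",(646,-167.6),26,100,0)    # top of stack
E
```

```text
s1 50 [ 646.3 -167.8   28.6] 116 0.5233173091763277
s30 100 [ 645.1 -168.    25.8] 99 0.4728580982174613
```

```bash
python3 -c "
from cell import ctrl
print(ctrl.finish_job(), ctrl.read_state()['clock'])"
```

```text
the job is handed in; nothing more can be done
the job is handed in; nothing more can be done
```

I took the pile apart in the order you asked, placed all four things, and handed the job in at about 42 s of the 146 s. Forces at my readings stayed at about 15 N or below.

| Thing | Placed | Last check |
|---|---|---|
| Shaker | Empty place of the tray | Upright; within about 3 mm of the middle (side camera) |
| Pot | Coaster | Upright; looks central (side view) |
| Cup | Mouth-down on the lone cup | Rims looked flush in both views before release, and in the side view after |
| Canister | Trivet | Within about 0.5 mm of the middle (top camera) |

**Checks that disagreed or were missing:**
- **Cup stack:** the cameras differ slightly. The base of the piled cup measures 2.2 mm (top camera) or 1.2 mm (side camera) off the lone cup's centre. That is close to the 2 mm calibration error, so I left it.
- **TCP readings:** they were up to about 3–5 mm off the cameras near the lone cup, so I aligned the cup by picture instead.
- **Canister:** I reached the picture-viewing limit just before setting it down, so I checked it by contact force and image measurement only. A repeat automatic fit of the trivet outline locked onto the wrong edge; I ignored it and used the earlier fit, which I had checked by eye.
- **Soap and jar:** the networks found them within a few pixels of where they started. I did not measure them more closely than that.

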